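Free the stuck filling lance and sheathe it

ROBOT

A 6-joint arm with a two-finger parallel gripper is mounted at the origin on the work surface. World frame = base frame: x ahead of the robot, y to its left, z up, the work surface at z = 0. Lengths are in m, angles in rad, forces in N, time in s.
With the tool pointing down it reaches from about 0.3 to 0.875 m from the base axis. Payload 6.4 kg.
Tool frame: the origin (TCP) lies at the very end of the fingers, on their centre line; the grasp point (between the pads) lies 19 mm behind it; z points along the fingers, y is the direction in which the jaws open and shut (so a half turn about z gives the same grasp; the last joint's range is limited). The gripper opens to 88 mm and grips with 3 to 60 N. Pads are 18 mm wide; open, the fingers measure 123 mm over their backs; the gripper's body (75 mm by 187 mm) begins 45 mm behind the grasp point.
Start: joints at [0.905, 0.181, 1.607, -0, 1.354, -0.206], TCP at [0.255, 0.515, 0.239] pointing down, gripper open.
Joint ranges: [-2.99, 2.99], [-0.89, 2.07], [0.3, 2.58], [-1.14, 4.28], [0, 2.63], [-3.12, 3.12]. Speed limits (rad/s): [2.57, 2.57, 3.01, 3.14, 3.14, 3.14].

INTERFACE

Orientations are given as a 3x3 rotation matrix whose columns are the frame's x, y, z axes.
In Python, from station import robot gives the robot as it stands.
- The arm moves only by the tool play_rows, never from a script. Its argument "series" is a list of rows, each an object of numbers: "dx", "dy", "dz": the shift along the tool's x, y, z in mm; "ax", "ay", "az": the turn, a rotation vector about the tool's x, y, z in rad; "fingers": the opening, from 0 (shut) to 1 (fully open). A call has 1 to 5 rows; each row shifts and turns the pose as measured when the row begins, along the tool's axes as they then stand; what a row does not reach is not made up. A row lasts 1/12 s, in which the tool goes at most 41.7 mm and 7.16 degrees, less where a joint would pass 70% of its speed; a pose out of reach is approached as far as the arm can. A call with a gripper value outside its range is refused whole. The fingers move at their own pace and stop on an object; "newtons" is the grip in N (left out, the last holds). Time passes only in rows, so rows that do not move let the fingers close. It gives the time, the measured TCP pose, the force and the opening at its end, in the units of the state.
- robot.sense(): the state, without advancing time (a new reading comes with each control period).
- robot.capture(name): name is "scene" or "side" or "wrist"; returns the picture (420x560x3 uint8, red, green, blue); there is no depth.
- robot.camera_model(name): a dict with "K" (3x3 intrinsics, pixels), "world_from_camera" (4x4, takes a point from camera to world coordinates). Camera axes: x right, y up, looking along -z (the intrinsics and any distortion apply to the point x, -y, -z); pixel columns grow to the right and rows downward; lengths in m; the calibration is good to about 2 mm. A picture is of the moment at which its call begins: read the wrist's pose just before it. camera_model takes no time and is no camera call; for the wrist camera it gives the pose at the moment of the call.
- robot.sign_off(): hands the job in, once; it reports no verdict.
The state is a dict: "t": time; "joints": joint angles; "qd": joint speeds; "tau": joint torques, N m; "tool_pos": TCP position; "orientation": TCP orientation; "wrist_force": force on the tool from outside, world axes, zero at the start; "torque": the same for the moment, N m; "finger_gap": finger opening in m.
Only numpy, scipy, OpenCV 4.12 (cv2) and the standard library are available. Lean on these libraries where they do the work, as an engineer would, in place of code of your own. Each camera call takes 0.05 s, during which the arm holds its last target.

TASK

The bun-filling lance is stuck in the white rinse block: its jaws are stiff with dried glaze and hold it against a straight pull. Rock it from side to side towards the two jaws until both give and it comes free, then lift it out, slide it into the leaning square steel sheath, press it fully home until its flange meets the rim, and let go. Leave the bowl, jar, brush, scraper and buns where they are.

Things in the scene. Friction and masses are not known exactly. Their poses are not given: they have to be found in the camera images.
- lance_grip (a point): centre of the blue square grip of the filling lance (a loose steel rod, 166 mm long, 0.14 to 0.28 kg). Grip 30 x 30 mm, 60 mm long along the lance's z axis (z points from the tip to the grip). Axes are the lance's own; x and y are square to the grip's flats and at the start lie along the block's x and y. The lance starts standing upright in the block.
- lance_tip (a point): the lance's tip, on its axis, 136 mm below lance_grip; same axes. From the tip up: 22 mm diameter nose 36 mm long with a 3 mm tapered end, 16 mm neck up to 85 mm, 22 mm land from 85 to 100 mm (tapered below), round flange 36 mm diameter from 100 to 106 mm, then the blue grip from 106 to 166 mm.
- block: white rinse block, fixed, base 110 (x) x 140 (y) mm, top 47.5 mm high, with two dark steel jaw plates with red tabs on top (48 to 58 mm high, red tabs to 65 mm). Origin at the centre of its underside, z up. The lance's tip stands in a shallow seat 10 mm above the origin, on the block's axis; it can pivot there. The jaws close on the neck, just above the 22 mm nose, 0.4 mm from the neck each side, and cannot be lifted.
- jaw_left (a joint): travel in m of the jaw on the block's +y side: 0 closed on the neck; slides to block +y, at most 0.004 (hard stop). It takes about 15 N at the jaw to shift and stays where left. Tilting the lance about its tip towards +y pushes it; the tip shifts a little, so 0.14 rad moves it some 3 mm and 0.17 to 0.2 rad reaches the stop, felt as a sharp rise of force.
- jaw_right (a joint): the same for the jaw on the block's -y side, which slides to block -y (tilt the lance towards -y). The nose passes freely once each jaw stands back by more than about 0.003; until then a straight pull stops hard after 2 mm.
- sheath: square steel tube, fixed, on a dark stand (base 130 x 110 mm); 115 mm long, bore 24.4 mm square, walls 3 mm, a yellow band at the mouth. Origin at the centre of its lower end; its z axis runs up along the bore to the mouth and leans 20 degrees from vertical, roughly back towards the robot; its y axis is level.
- sheath_mouth (a point): centre of the sheath's open mouth, level with the rim, about 134 mm above the table; axes as the sheath's (z out of the bore).
- sheath_seat (a point): where the lance's tip lies when it is fully home, flange on the rim: on the bore's axis, 100 mm inside the mouth; axes as the sheath's.
- plug (a joint): travel in m of the rubber plug inside the sheath. At 0 its top lies 65 mm inside the mouth; it moves down the bore as the lance presses on it, dragging with about 7 N (more than the lance's weight), and stays where it is left. About 0.035 when the lance is fully home; the flange stops on the rim before the plug reaches its end at 0.040.
- bowl: steel bowl, 120 mm wide, 60 mm high, loose; not to be disturbed. Origin under its centre.
- jar: glass jar with a yellow cap, 72 mm wide, 100 mm high, loose; not to be disturbed. Origin under its centre.
- brush: egg-wash brush lying on the table between block and sheath, 180 mm long, loose; not to be disturbed.
- scraper: dough scraper with a wooden handle lying on the table, 150 mm wide, loose; not to be disturbed.
- bun0: brown bun, 64 mm wide, loose; not to be disturbed.
- bun1: brown bun, 64 mm wide, loose; not to be disturbed.
Mind the look-alikes: they are no part of the job. What is shaped like the part that bears sheath but orange is not meant.

How it is judged:
By the outcome, as a careful person would: the job done as asked, in the order asked, and still so for the second after the job is handed in, with the robot touching nothing.
It also fails if it takes over 54 s, if anything falls off the work surface, if the arm or the gripper's body presses on something with over 40 N, if the wrist force passes 120 N, or if a joint passes its speed limit or range.

## Working session

There is one attempt and no reset: what is moved stays moved. The work goes in short steps, Python scripts to look and compute and a tool call to move; the robot and the scene stay as the last step left them, time stands still between calls to the robot, and variables do not carry over. Pictures are saved under pics/ and viewed, and the job is handed in when it is done.

Besides the shell and the picture viewer there is one more tool, called after "Call:" by a JSON object that holds its "op" and its "data", one argument or row to a line. play_rows: Moves the arm, as the interface text tells. Its arguments: {"type":"object","properties":{"series":{"type":"array"},"newtons":{"type":"number"}},"required":["series"]}

```bash
ls; mkdir -p pics; python3 - <<'E'
from station import robot
import cv2
s=robot.sense(); print(s)
for n in ["scene","side","wrist"]:
    m=robot.camera_model(n); im=robot.capture(n); print(n,m)
    cv2.imwrite(f"pics/{n}0.png",im[:,:,::-1])
E
```

```text
pics
{'t': 0.0, 'joints': array([ 9.04710736e-01,  1.81521437e-01,  1.60797623e+00,  2.01870994e-05,
        1.35375209e+00, -2.06320545e-01]), 'qd': array([-0.0018408 , -0.00168194, -0.00122534,  0.00011046,  0.00026364,
       -0.00018079]), 'tau': array([-5.21777238e-04, -4.33869946e+01, -3.41852903e+01,  7.01631024e-02,
        3.84984585e-02, -1.22485226e-04]), 'tool_pos': array([0.25481846, 0.51488839, 0.23783649]), 'orientation': array([[-8.96154658e-01,  4.43740633e-01, -1.03944698e-03],
       [ 4.43741705e-01,  8.96153800e-01, -1.29071240e-03],
       [ 3.58762823e-04, -1.61792391e-03, -9.99998627e-01]]), 'wrist_force': array([0.25071559, 0.69235706, 0.98787782]), 'torque': array([-0.00717639,  0.01243922,  0.03533514]), 'finger_gap': 0.08828413906970638}
scene {'K': array([[459.18357887,   0.        , 286.03367367],
       [  0.        , 459.18357887, 216.11954367],
       [  0.        ,   0.        ,   1.        ]]), 'world_from_camera': array([[-0.13864744, -0.62539749,  0.76788988,  1.37835184],
       [ 0.9903359 , -0.08487738,  0.10968426,  0.10919174],
       [-0.003
[... 276 characters left out ...]
'world_from_camera': array([[ 0.73618014,  0.35251693, -0.57772884, -0.01781737],
       [-0.6764903 ,  0.35807067, -0.64354197, -0.67524742],
       [-0.01999169,  0.86459077,  0.5020788 ,  0.63223057],
       [ 0.        ,  0.        ,  0.        ,  1.        ]])}
wrist {'K': array([[325.83492764,   0.        , 275.11768591],
       [  0.        , 325.83492764, 208.72315049],
       [  0.        ,   0.        ,   1.        ]]), 'world_from_camera': array([[ 0.44323303, -0.84883262, -0.28814523,  0.17908138],
       [ 0.89640442,  0.41902847,  0.14447927,  0.55378282],
       [-0.00189767, -0.32233264,  0.94662457,  0.38402687],
       [ 0.        ,  0.        ,  0.        ,  1.        ]])}
```

View pics/scene0.png

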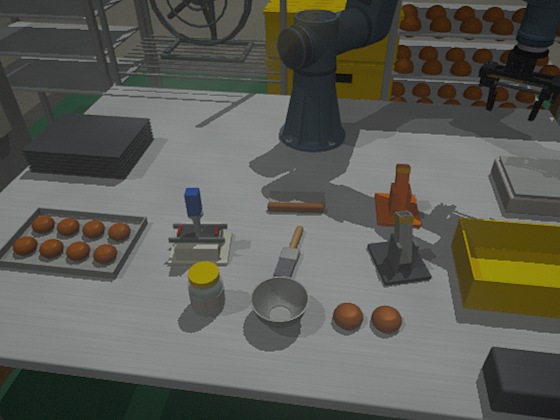

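View pics/side0.png

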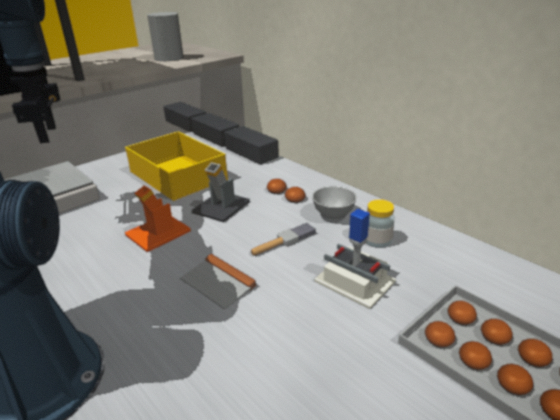

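View pics/wrist0.png

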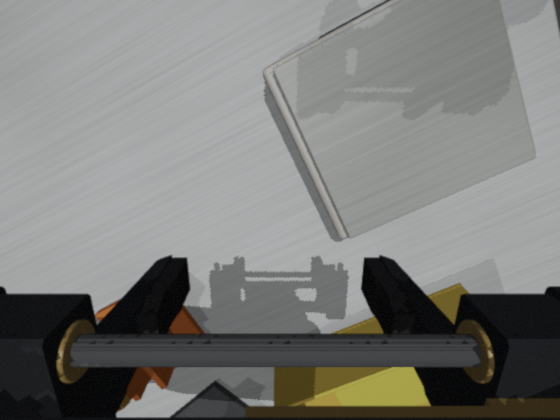

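Scene view: the lance has a blue grip at (193,202) and stands in the white block at (200,245). There are two sheath candidates: the grey steel one on a dark stand at (403,235), and an orange one at (403,190), which is the decoy. In the side view the grey one is at (213,185), the orange one at (150,215) and the lance at (358,225). I choose the grey one and check it in crops.

```bash
python3 - <<'E'
import cv2,numpy as np
def crop(n,x,y,w,h,k):
    im=cv2.imread(f"pics/{n}0.png")[y:y+h,x:x+w]; return cv2.resize(im,None,fx=k,fy=k,interpolation=cv2.INTER_CUBIC)
def grid(im,x,y,k):
    for i in range(0,im.shape[1]//k,10): cv2.putText(im,str(x+i),(i*k,8),0,.3,(0,0,255)); im[:4 if 0 else 12,i*k]=(0,0,255)
    for i in range(0,im.shape[0]//k,10): cv2.putText(im,str(y+i),(0,i*k+4),0,.3,(0,0,255))
    return im
for nm,a,b in [("c1",("scene",155,175,90,95,6),("x")),("c2",("scene",355,155,80,135,4),0),("c3",("side",305,195,100,115,5),0),("c4",("side",115,150,140,100,5),0)]:
    im=grid(crop(*a),a[1],a[2],a[5]); cv2.imwrite(f"pics/{nm}.png",im)
E
```

```text
(no output)
```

View pics/c1.png

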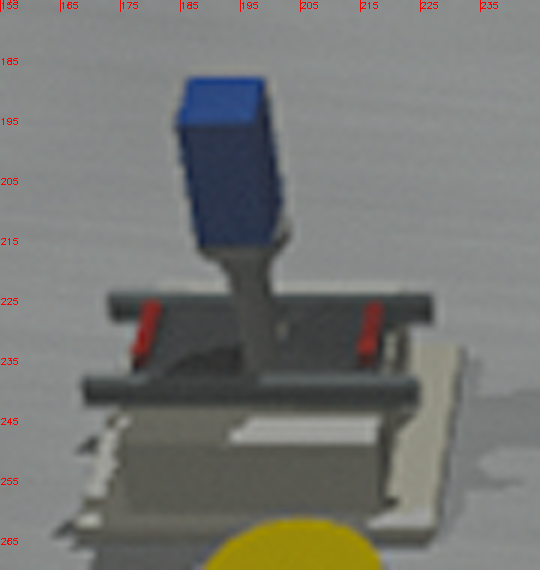

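View pics/c2.png

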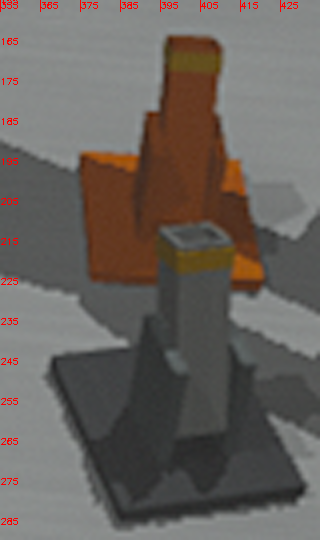

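View pics/c3.png

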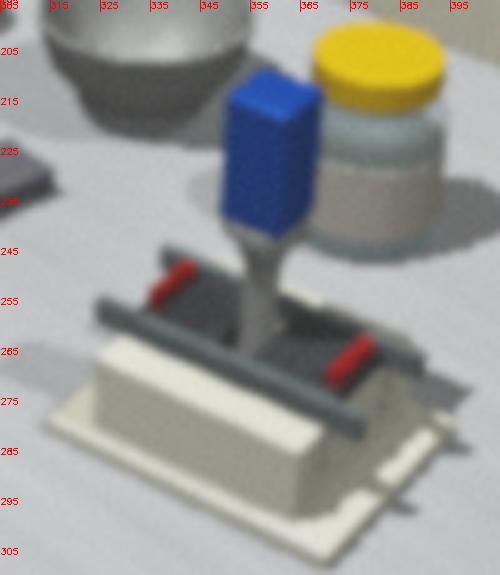

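View pics/c4.png

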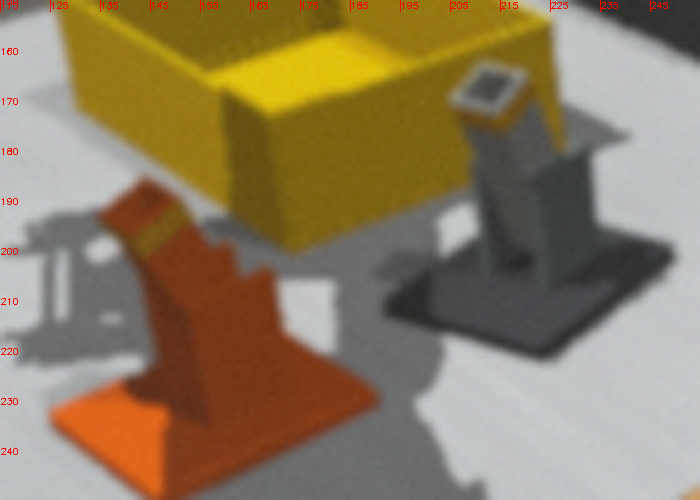

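The crops confirm the grey sheath with its yellow band and open square bore: mouth at about (404,214) in the scene view and (213,167) in the side view. The orange one is the decoy.

```bash
cat > h.py <<'E'
import numpy as np,cv2
def cams():
    from station import robot
    return {n:robot.camera_model(n) for n in ["scene","side"]}
def proj(m,P):
    T=np.linalg.inv(m["world_from_camera"]);P=np.atleast_2d(P)
    c=P@T[:3,:3].T+T[:3,3]; c=c*[1,-1,-1]
    u=c@m["K"].T; return u[:,:2]/u[:,2:]
def ray(m,uv):
    d=np.linalg.inv(m["K"])@[uv[0],uv[1],1.]; d=d*[1,-1,-1]
    R=m["world_from_camera"]; d=R[:3,:3]@d; return R[:3,3],d/np.linalg.norm(d)
def onz(m,uv,z):
    o,d=ray(m,uv); return o+d*(z-o[2])/d[2]
def tri(ms,uvs):
    A=0;b=0
    for m,uv in zip(ms,uvs):
        o,d=ray(m,uv);M=np.eye(3)-np.outer(d,d);A=A+M;b=b+M@o
    p=np.linalg.solve(A,b); return p,[ (proj(m,p)[0]-uv).round(2).tolist() for m,uv in zip(ms,uvs)]
E
python3 - <<'E'
from h import *
c=cams();S,D=c["scene"],c["side"]
np.set_printoptions(precision=4,suppress=True)
print("griptop",tri([S,D],[(192.5,191.8),(360.2,214.1)]))
print("mouth",tri([S,D],[(404.3,214),(213,167)]))
for n,l,z in [("scene",[(186.3,188),(199.2,188),(200,195.6),(184.7,195.6)],.176),("side",[(358.4,208.6),(369.4,213.4),(362,219.4),(351,215)],.176)]:
    for p in l: print(n,onz(c[n],p,z))
# jaw bars (side plates) scene
print("bars scene")
for p in [(173,223),(227,223),(169,237.5),(224.5,237.5)]: print(onz(S,p,.06))
# base corners
print("block base scene");
for p in [(232.5,233),(227,265),(164,265)]: print(onz(S,p,.0))
print("block base side")
for p in [(313.5,280),(371,308),(395,280)]: print(onz(D,p,.0))
print("sheath stand scene")
for p in [(368,245),(384.5,284),(430.5,277)]: print(onz(S,p,.0))
print("side")
for p in [(191.5,212),(224,222),(249.5,200.5)]: print(onz(D,p,.0))
E
```

```text
griptop (array([ 0.5986, -0.2123,  0.1732]), [[-1.09, 0.43], [-1.24, -0.38]])
mouth (array([0.5646, 0.2547, 0.1338]), [[-0.48, 0.49], [-0.43, -0.37]])
scene [ 0.5883 -0.2267  0.176 ]
scene [ 0.5845 -0.1983  0.176 ]
scene [ 0.6117 -0.1886  0.176 ]
scene [ 0.6161 -0.2215  0.176 ]
side [ 0.6097 -0.2016  0.176 ]
side [ 0.6105 -0.2287  0.176 ]
side [ 0.5823 -0.2327  0.176 ]
side [ 0.5798 -0.2072  0.176 ]
bars scene
[ 0.5779 -0.28    0.06  ]
[ 0.5603 -0.1511  0.06  ]
[ 0.6295 -0.2721  0.06  ]
[ 0.6122 -0.1445  0.06  ]
block base scene
[ 0.5279 -0.1499  0.    ]
[ 0.6411 -0.1367  0.    ]
[ 0.6612 -0.2835  0.    ]
block base side
[ 0.5388 -0.1475  0.    ]
[ 0.5593 -0.2896  0.    ]
[ 0.6672 -0.2714  0.    ]
sheath stand scene
[0.5267 0.1911 0.    ]
[ 0.6516  0.2279 -0.    ]
[0.6158 0.3323 0.    ]
side
[0.5053 0.2956 0.    ]
[0.5395 0.1883 0.    ]
[ 0.6629  0.2324 -0.    ]
```

```bash
cat >> h.py <<'E'
from scipy.spatial.transform import Rotation as Ro
from scipy.linalg import expm,logm
def pose():
    from station import robot
    s=robot.sense(); T=np.eye(4);T[:3,:3]=s["orientation"];T[:3,3]=s["tool_pos"]; return T,s
def plan(Tt,n=None):
    T,s=pose(); X=np.linalg.inv(T)@Tt
    L=np.real(logm(X)); w=Ro.from_matrix(X[:3,:3]).magnitude(); d=np.linalg.norm(L[:3,3])
    k=max(1,int(np.ceil(max(d/.0405,w/.122)))) if n is None else n
    x=expm(L/k); rv=Ro.from_matrix(x[:3,:3]).as_rotvec()
    print("rows",k,"each mm",(x[:3,3]*1e3).round(1),"rot",rv.round(4))
def mk(xa,ya,za,p):
    T=np.eye(4);T[:3,:3]=np.array([xa,ya,za]).T;T[:3,3]=p;return T
def Tyaw(p,deg):  # tool down, tool y = (-s,c), tool x=(-c,-s)
    a=np.radians(deg);s,c=np.sin(a),np.cos(a); return mk([-c,-s,0],[-s,c,0],[0,0,-1],p)
def Tsh(p,deg,tilt=20):
    a=np.radians(deg);s,c=np.sin(a),np.cos(a);t=np.radians(tilt)
    z=np.array([np.sin(t)*c,np.sin(t)*s,-np.cos(t)]);y=np.array([-s,c,0]);return mk(np.cross(y,z),y,z,p)
def show():
    T,s=pose();print("t",round(s["t"],2),"p",s["tool_pos"].round(4),"z",T[:3,2].round(3),"y",T[:3,1].round(3),"F",s["wrist_force"].round(1),"M",s["torque"].round(2),"gap",round(s["finger_gap"],4),"j",s["joints"].round(2))
E
python3 - <<'E'
from h import *
z=np.array([-np.sin(.349)*np.cos(.314),-np.sin(.349)*np.sin(.314),np.cos(.349)])
plan(Tsh(np.array([.5646,.2547,.134])+.10*z,18))
E
```

```text
rows 10 each mm [-31.  -24.4   5.4] rot [-0.0136 -0.0332 -0.0766]
```

Call:
{"op": "play_rows", "data": {
  "series": [
    {"dx":-31,"dy":-24.4,"dz":5.4,"ax":-0.0136,"ay":-0.0332,"az":-0.0766},
    {"dx":-31,"dy":-24.4,"dz":5.4,"ax":-0.0136,"ay":-0.0332,"az":-0.0766},
    {"dx":-31,"dy":-24.4,"dz":5.4,"ax":-0.0136,"ay":-0.0332,"az":-0.0766},
    {"dx":-31,"dy":-24.4,"dz":5.4,"ax":-0.0136,"ay":-0.0332,"az":-0.0766},
    {"dx":-31,"dy":-24.4,"dz":5.4,"ax":-0.0136,"ay":-0.0332,"az":-0.0766}
  ]
}}

```text
validation failed for argument at $.se...
```

Call:
{"op": "play_rows", "data": {
  "series": [
    {"dx":-31,"dy":-24.4,"dz":5.4,"ax":-0.0136,"ay":-0.0332,"az":-0.0766},
    {"dx":-31,"dy":-24.4,"dz":5.4,"ax":-0.0136,"ay":-0.0332,"az":-0.0766},
    {"dx":-31,"dy":-24.4,"dz":5.4,"ax":-0.0136,"ay":-0.0332,"az":-0.0766},
    {"dx":-31,"dy":-24.4,"dz":5.4,"ax":-0.0136,"ay":-0.0332,"az":-0.0766},
    {"dx":-31,"dy":-24.4,"dz":5.4,"ax":-0.0136,"ay":-0.0332,"az":-0.0766}
  ]
}}

```text
validation failed for argument at $.se...
```

```bash
python3 - <<'E'
from h import *
show()
z=np.array([-np.sin(.349)*np.cos(.314),-np.sin(.349)*np.sin(.314),np.cos(.349)])
plan(Tsh(np.array([.5646,.2547,.134])+.10*z,18))
E
```

```text
t 0.15 p [0.2549 0.515  0.238 ] z [-0.001 -0.001 -1.   ] y [ 0.444  0.896 -0.001] F [0.  0.4 1.4] M [-0.04  0.01  0.04] gap 0.0883 j [ 0.9   0.18  1.61 -0.    1.35 -0.21]
rows 10 each mm [-31.  -24.4   5.4] rot [-0.0136 -0.0332 -0.0766]
```

Call:
{"op": "play_rows", "data": {
  "series": [
    {"dx":-31,"dy":-24,"dz":5,"ax":-0.014,"ay":-0.033,"az":-0.077,"fingers":1},
    {"dx":-31,"dy":-24,"dz":5,"ax":-0.014,"ay":-0.033,"az":-0.077,"fingers":1},
    {"dx":-31,"dy":-24,"dz":5,"ax":-0.014,"ay":-0.033,"az":-0.077,"fingers":1},
    {"dx":-31,"dy":-24,"dz":5,"ax":-0.014,"ay":-0.033,"az":-0.077,"fingers":1},
    {"dx":-31,"dy":-24,"dz":5,"ax":-0.014,"ay":-0.033,"az":-0.077,"fingers":1}
  ]
}}

```text
t: 0.57
tool_pos: [0.3673, 0.3549, 0.2187]
orientation: [[-0.983, 0.045, 0.178], [0.05, 0.998, 0.025], [-0.176, 0.034, -0.984]]
wrist_force: [1.1, 0.4, -1.2]
finger_gap: 0.0882
```

Call:
{"op": "play_rows", "data": {
  "series": [
    {"dx":-31,"dy":-24,"dz":5,"ax":-0.014,"ay":-0.033,"az":-0.077,"fingers":1},
    {"dx":-31,"dy":-24,"dz":5,"ax":-0.014,"ay":-0.033,"az":-0.077,"fingers":1},
    {"dx":-31,"dy":-24,"dz":5,"ax":-0.014,"ay":-0.033,"az":-0.077,"fingers":1},
    {"dx":-31,"dy":-24,"dz":5,"ax":-0.014,"ay":-0.033,"az":-0.077,"fingers":1}
  ]
}}

```text
t: 0.9
tool_pos: [0.5004, 0.2627, 0.2236]
orientation: [[-0.911, -0.281, 0.302], [-0.265, 0.96, 0.095], [-0.316, 0.006, -0.949]]
wrist_force: [0.2, -1.0, -0.1]
finger_gap: 0.0884
```

```bash
python3 - <<'E'
from h import *
show()
z=np.array([-np.sin(.349)*np.cos(.314),-np.sin(.349)*np.sin(.314),np.cos(.349)])
plan(Tsh(np.array([.5646,.2547,.134])+.10*z,18))
E
```

```text
t 0.9 p [0.5004 0.2627 0.2236] z [ 0.302  0.095 -0.949] y [-0.281  0.96   0.006] F [ 0.2 -1.  -0.1] M [0.05 0.12 0.03] gap 0.0884 j [ 0.27 -0.03  1.9   0.01  0.95 -1.59]
rows 1 each mm [-25.3 -26.7   3.6] rot [-0.0035 -0.0271 -0.0296]
```

Call:
{"op": "play_rows", "data": {
  "series": [
    {"dx":-25,"dy":-27,"dz":4,"ax":-0.004,"ay":-0.027,"az":-0.03,"fingers":1},
    {"dx":0,"dy":0,"dz":0,"ax":0,"ay":0,"az":0,"fingers":1}
  ]
}}

```text
t: 1.07
tool_pos: [0.5379, 0.2382, 0.2285]
orientation: [[-0.891, -0.31, 0.331], [-0.292, 0.951, 0.105], [-0.347, -0.003, -0.938]]
wrist_force: [-0.2, -0.0, 0.1]
finger_gap: 0.088
```

```bash
cat >> h.py <<'E'
def snap(n,f):
    from station import robot
    m=robot.camera_model(n); im=robot.capture(n)[:,:,::-1].copy(); cv2.imwrite(f"pics/{f}.png",im)
    np.savez(f"pics/{f}.npz",**m); return m,im
def zoom(f,x,y,w,h,k,out):
    im=cv2.imread(f"pics/{f}.png")[y:y+h,x:x+w]; im=cv2.resize(im,None,fx=k,fy=k,interpolation=cv2.INTER_CUBIC)
    for i in range(0,w,10): cv2.putText(im,str(x+i),(i*k,8),0,.3,(0,0,255)); im[:12,i*k]=(0,0,255)
    for i in range(0,h,10): cv2.putText(im,str(y+i),(0,i*k+4),0,.3,(0,0,255)); im[i*k,:8]=(0,0,255)
    cv2.imwrite(f"pics/{out}.png",im)
E
python3 - <<'E'
from h import *
show(); m,im=snap("wrist","w1"); print(proj(m,[.5646,.2547,.134]))
E
```

```text
t 1.07 p [0.5379 0.2382 0.2285] z [ 0.331  0.105 -0.938] y [-0.31   0.951 -0.003] F [-0.2 -0.   0.1] M [-0.    0.17 -0.03] gap 0.088 j [ 0.19 -0.    1.87  0.05  0.92 -1.71]
[[283.2036726  204.52623708]]
```

View pics/w1.png

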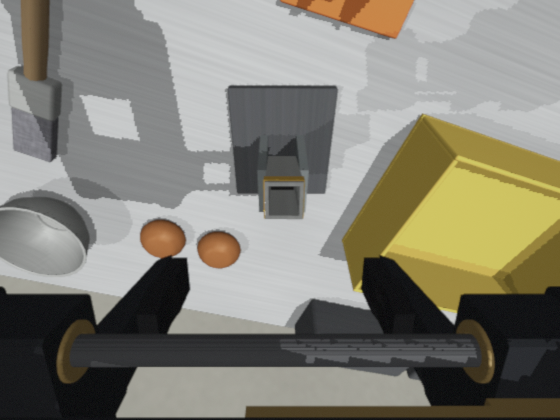

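```bash
python3 - <<'E'
from h import *
zoom("w1",245,140,80,90,8,"w1z")
E
```

```text
(no output)
```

View pics/w1z.png

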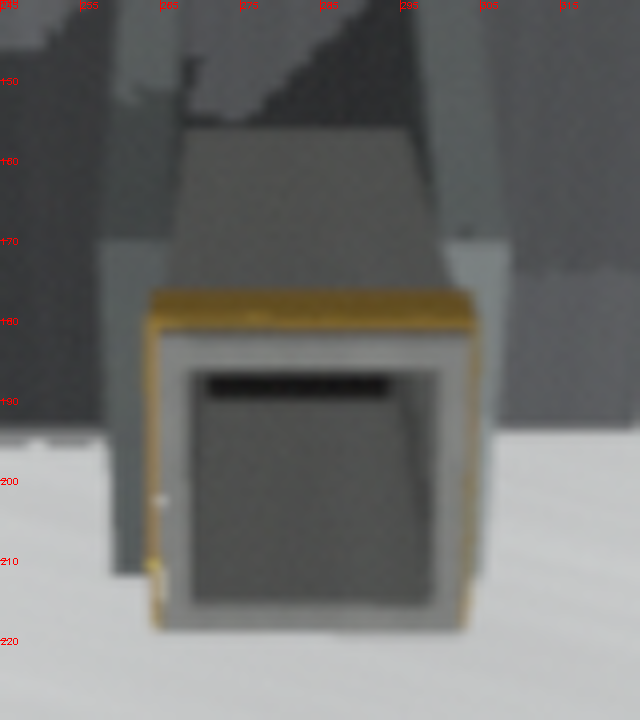

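```bash
cat > fit.py <<'E'
from h import *
from scipy.optimize import least_squares
c=cams()
W=dict(np.load("pics/w1.npz"))
inn=np.array([(268.75,186.25),(299.75,186.25),(299.25,215.4),(268.75,215.4)])
out=np.array([(264.75,181.25),(303.75,181.25),(303.1,218.5),(264.4,218.5)])
sq=np.array([(-1,-1),(-1,1),(1,1),(1,-1)])*1.  # (toward robot -x),( left)
def model(q,tilt):
    T=Tsh(q[:3],q[3],tilt); x=-T[:3,0];y=T[:3,1]
    f=lambda h:q[:3]+h*(sq[:,:1]*x+sq[:,1:]*y)
    return f(.0122),f(.0152)
for tf in (0,1):
  for use in (0,1):
    def res(q):
        t=q[4] if tf else 20
        a,b=model(q,t)
        if tf==0 and 0: pass
        r=[(proj(W,a)-inn).ravel(),(proj(W,b)-out).ravel()]
        if use: r+=[(proj(c["scene"],q[:3])[0]-(404.3,214)),(proj(c["side"],q[:3])[0]-(213,167))]
        return np.concatenate(r)
    s=least_squares(res,[.565,.255,.134,18,20])
    print(tf,use,s.x.round(4),s.fun.round(2)) 
E
python3 fit.py
```

```text
0 0 [ 0.5612  0.2542  0.1334 18.0861 20.    ] [-0.3  -0.64  0.22 -0.6  -0.06 -0.18 -0.12 -0.23 -0.21  0.59  0.22  0.64
 -0.27  0.24  0.52  0.18]
0 1 [ 0.5619  0.2545  0.1325 18.0877 20.    ] [-0.22 -0.53  0.15 -0.49 -0.13 -0.21 -0.05 -0.25 -0.12  0.71  0.12  0.77
 -0.35  0.2   0.6   0.14 -0.73  0.18 -1.17  0.39]
1 0 [ 0.5615  0.2544  0.1329 18.0744 20.858 ] [-0.25 -0.68  0.18 -0.63 -0.08 -0.14 -0.09 -0.2  -0.15  0.54  0.15  0.6
 -0.29  0.29  0.54  0.22]
1 1 [ 0.562   0.2545  0.1323 18.0681 21.356 ] [-0.2  -0.64  0.12 -0.58 -0.12 -0.11 -0.05 -0.16 -0.08  0.6   0.08  0.66
 -0.33  0.33  0.6   0.26 -0.72  0.26 -1.15  0.43]
```

The wrist crop shows the open square bore, inner corners (269,186) to (299,215). The fit gives the mouth at (0.562, 0.254, 0.133), against the stated height of about 134 mm, with yaw 18°. Next I view the lance from above.

```bash
python3 - <<'E'
from h import *
plan(Tyaw([.595,-.2125,.275],8))
E
```

```text
rows 12 each mm [  3.1 -37.8  -4.8] rot [0.0024 0.0292 0.0144]
```

Call:
{"op": "play_rows", "data": {
  "series": [
    {"dx":3,"dy":-39,"dz":-6,"ax":0.0024,"ay":0.029,"az":0.0144,"fingers":1},
    {"dx":3,"dy":-39,"dz":-6,"ax":0.0024,"ay":0.029,"az":0.0144,"fingers":1},
    {"dx":3,"dy":-39,"dz":-6,"ax":0.0024,"ay":0.029,"az":0.0144,"fingers":1},
    {"dx":3,"dy":-39,"dz":-6,"ax":0.0024,"ay":0.029,"az":0.0144,"fingers":1},
    {"dx":3,"dy":-39,"dz":-6,"ax":0.0024,"ay":0.029,"az":0.0144,"fingers":1}
  ]
}}

```text
t: 1.53
tool_pos: [0.5609, 0.0518, 0.2474]
orientation: [[-0.952, -0.248, 0.179], [-0.241, 0.969, 0.061], [-0.188, 0.015, -0.982]]
wrist_force: [1.1, 0.2, -0.2]
finger_gap: 0.0882
```

Call:
{"op": "play_rows", "data": {
  "series": [
    {"dx":3,"dy":-39,"dz":-6,"ax":0.0024,"ay":0.029,"az":0.0144,"fingers":1},
    {"dx":3,"dy":-39,"dz":-6,"ax":0.0024,"ay":0.029,"az":0.0144,"fingers":1},
    {"dx":3,"dy":-39,"dz":-6,"ax":0.0024,"ay":0.029,"az":0.0144,"fingers":1},
    {"dx":3,"dy":-39,"dz":-6,"ax":0.0024,"ay":0.029,"az":0.0144,"fingers":1},
    {"dx":3,"dy":-39,"dz":-6,"ax":0.0024,"ay":0.029,"az":0.0144,"fingers":1}
  ]
}}

```text
t: 1.95
tool_pos: [0.5817, -0.1445, 0.2719]
orientation: [[-0.984, -0.176, 0.026], [-0.175, 0.984, 0.021], [-0.03, 0.016, -0.999]]
wrist_force: [0.5, 0.2, 0.1]
finger_gap: 0.0879
```

```bash
python3 - <<'E'
from h import *
show();plan(Tyaw([.595,-.2125,.275],8))
E
```

```text
t 1.95 p [ 0.5817 -0.1445  0.2719] z [ 0.026  0.021 -0.999] y [-0.176  0.984  0.016] F [0.5 0.2 0.1] M [ 0.06 -0.04  0.01] gap 0.0879 j [-0.46  0.19  1.52  0.03  1.41 -2.21]
rows 2 each mm [ -0.9 -34.6  -1.9] rot [0.0084 0.0147 0.0183]
```

Call:
{"op": "play_rows", "data": {
  "series": [
    {"dx":-1,"dy":-35,"dz":-2,"ax":0.0084,"ay":0.0147,"az":0.0183,"fingers":1},
    {"dx":-1,"dy":-35,"dz":-2,"ax":0.0084,"ay":0.0147,"az":0.0183,"fingers":1},
    {"dx":0,"dy":0,"dz":0,"ax":0,"ay":0,"az":0,"fingers":1}
  ]
}}

```text
t: 2.2
tool_pos: [0.5952, -0.2192, 0.275]
orientation: [[-0.991, -0.132, -0.006], [-0.132, 0.991, -0.003], [0.006, -0.002, -1.0]]
wrist_force: [-0.2, 0.1, 0.6]
finger_gap: 0.0878
```

```bash
python3 - <<'E'
from h import *
show(); m,im=snap("wrist","w2"); print(proj(m,[.5986,-.2123,.176])); plan(Tyaw([.595,-.2125,.275],8))
E
```

```text
t 2.2 p [ 0.5952 -0.2192  0.275 ] z [-0.006 -0.003 -1.   ] y [-0.132  0.991 -0.002] F [-0.2  0.1  0.6] M [ 0.04 -0.04  0.02] gap 0.0878 j [-0.54  0.29  1.4  -0.01  1.45 -2.24]
[[281.75365723 215.72077535]]
rows 1 each mm [-0.7  3.7 -0.4] rot [ 0.0007 -0.006  -0.0058]
```

View pics/w2.png

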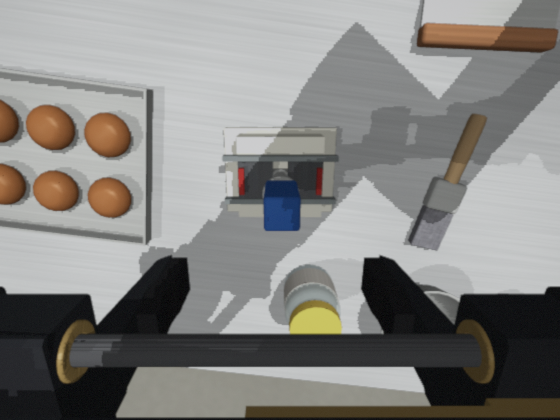

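```bash
python3 - <<'E'
from h import *
zoom("w2",215,115,130,125,6,"w2z")
E
```

```text
(no output)
```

View pics/w2z.png

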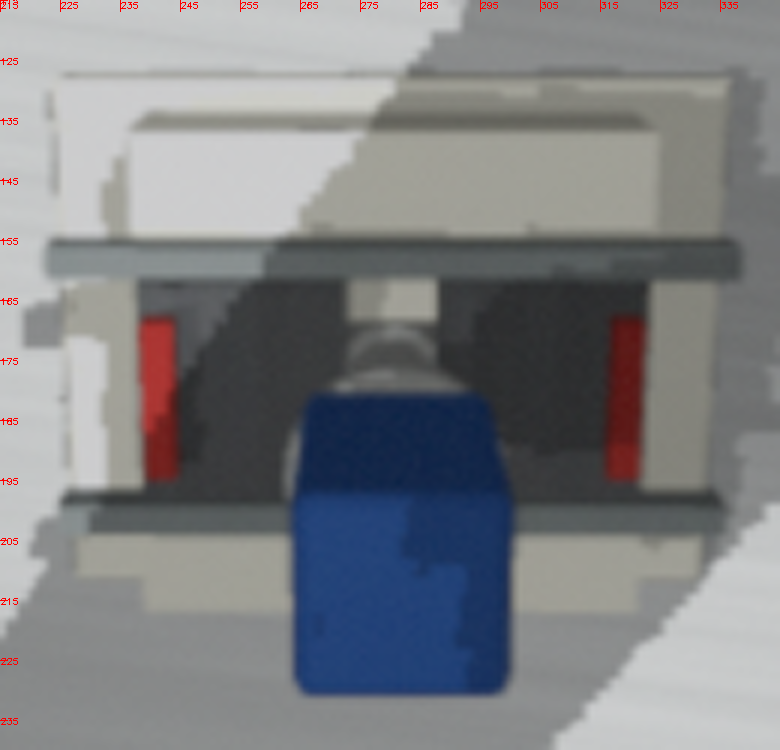

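```bash
python3 - <<'E'
from h import *
from scipy.optimize import least_squares
W=dict(np.load("pics/w2.npz"))
o=np.array([(263.7,196.7),(300.3,196.7),(299.7,230.5),(263.8,230.5)])
sq=np.array([(-1,-1),(-1,1),(1,1),(1,-1)])*.015
def r(q):
    a=np.radians(q[3]);R=np.array([[np.cos(a),-np.sin(a)],[np.sin(a),np.cos(a)]])
    P=np.c_[sq@R.T+q[:2],np.full(4,q[2])]; return (proj(W,P)-o).ravel()
s=least_squares(r,[.599,-.212,.176,8]);print(s.x.round(4),s.fun.round(2))
s=least_squares(lambda q:r([q[0],q[1],.176,q[2]]),[.599,-.212,8]);print(s.x.round(4),s.fun.round(2))
# block edges: jaw tabs tops z=.065 ; bars
for p in [(223,127.5),(336.5,127.5)]: print(onz(W,p,.0))
l=onz(W,(244.8,181),.065); rr=onz(W,(315.8,181),.065);print(l,rr,(l+rr)/2)
p0=s.x; plan(Tyaw([p0[0],p0[1],.20],7.8))
E
```

```text
[ 0.6006 -0.2117  0.1657  7.6037] [-0.05 -0.11  0.03 -0.09 -0.23  0.11  0.25  0.09]
[ 0.5971 -0.2124  7.6037] [-0.83 -0.78  0.82 -0.76  0.49  0.87 -0.48  0.85]
[ 0.55356923 -0.29019938  0.        ]
[ 0.53465145 -0.14852109  0.        ]
[ 0.60224359 -0.2516864   0.065     ] [ 0.59167837 -0.17272703  0.065     ] [ 0.59696098 -0.21220671  0.065     ]
rows 2 each mm [-1.6  1.7 37.3] rot [ 0.0004 -0.003  -0.0012]
```

Call:
{"op": "play_rows", "data": {
  "series": [
    {"dx":-1.6,"dy":3.5,"dz":37,"ax":0,"ay":-0.005,"az":0,"fingers":1},
    {"dx":-1.6,"dy":3.5,"dz":37,"ax":0,"ay":0,"az":0,"fingers":1},
    {"dx":0,"dy":0,"dz":0,"ax":0,"ay":0,"az":0,"fingers":1}
  ]
}}

```text
t: 2.5
tool_pos: [0.5975, -0.2044, 0.2004]
orientation: [[-0.991, -0.134, 0.001], [-0.134, 0.991, 0.001], [-0.001, 0.001, -1.0]]
wrist_force: [-0.9, 0.5, -1.9]
finger_gap: 0.088
```

```bash
python3 - <<'E'
from h import *
show();plan(Tyaw([.598,-.2123,.128],7.6),3)
E
```

```text
t 2.5 p [ 0.5975 -0.2044  0.2004] z [ 0.001  0.001 -1.   ] y [-0.134  0.991  0.001] F [-0.9  0.5 -1.9] M [ 0.04  0.05 -0.02] gap 0.088 j [-0.52  0.34  1.49  0.    1.31 -2.22]
rows 3 each mm [ 0.2 -2.6 24.1] rot [0.0002 0.0005 0.0006]
```

Call:
{"op": "play_rows", "data": {
  "series": [
    {"dx":0,"dy":-3.5,"dz":24,"ax":0,"ay":0,"az":0,"fingers":1},
    {"dx":0,"dy":-3.5,"dz":24,"ax":0,"ay":0,"az":0,"fingers":1},
    {"dx":0,"dy":-0.5,"dz":22,"ax":0,"ay":0,"az":0,"fingers":1},
    {"dx":0,"dy":0,"dz":0,"ax":0,"ay":0,"az":0,"fingers":1}
  ]
}}

```text
t: 2.83
tool_pos: [0.5988, -0.2034, 0.1323]
orientation: [[-0.99, -0.141, -0.0], [-0.141, 0.99, 0.003], [-0.0, 0.003, -1.0]]
wrist_force: [-1.5, -0.2, -1.2]
finger_gap: 0.0881
```

```bash
python3 - <<'E'
from h import *
show();plan(Tyaw([.598,-.2123,.128],7.6)); snap("wrist","w3")
E
```

```text
t 2.83 p [ 0.5988 -0.2034  0.1323] z [-0.     0.003 -1.   ] y [-0.141  0.99   0.003] F [-1.5 -0.2 -1.2] M [ 0.03  0.02 -0.01] gap 0.0881 j [-0.52  0.41  1.54  0.    1.19 -2.23]
rows 1 each mm [ 2.1 -8.8  4.3] rot [0.003  0.0004 0.009 ]
```

View pics/w3.png

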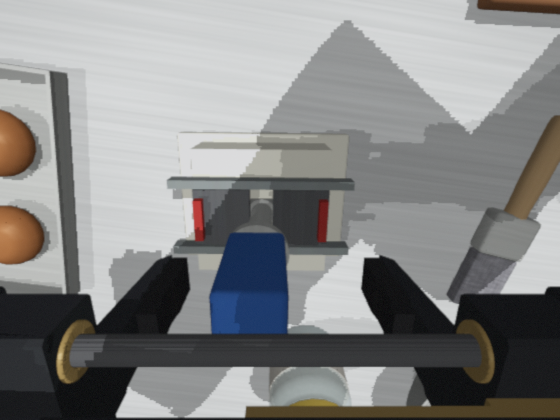

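Call:
{"op": "play_rows", "data": {
  "series": [
    {"dx":1,"dy":-9,"dz":4,"ax":0,"ay":0,"az":0.009,"fingers":1},
    {"dx":0,"dy":0,"dz":0,"ax":0,"ay":0,"az":0,"fingers":1}
  ]
}}

```text
t: 3.05
tool_pos: [0.6022, -0.2121, 0.135]
orientation: [[-0.991, -0.135, 0.006], [-0.135, 0.991, -0.0], [-0.006, -0.001, -1.0]]
wrist_force: [-0.1, -0.6, 0.7]
finger_gap: 0.0882
```

```bash
python3 - <<'E'
from h import *
show();plan(Tyaw([.598,-.2123,.128],7.6))
E
```

```text
t 3.05 p [ 0.6022 -0.2121  0.135 ] z [ 0.006 -0.    -1.   ] y [-0.135  0.991 -0.001] F [-0.1 -0.6  0.7] M [ 0.03 -0.   -0.  ] gap 0.0882 j [-0.53  0.42  1.53  0.    1.19 -2.23]
rows 1 each mm [4.2 0.4 7. ] rot [-0.0012  0.006   0.0023]
```

Call:
{"op": "play_rows", "data": {
  "series": [
    {"dx":4,"dy":0,"dz":7,"ax":0,"ay":0.006,"az":0.002,"fingers":1},
    {"dx":0,"dy":0,"dz":0,"ax":0,"ay":0,"az":0,"fingers":1}
  ]
}}

```text
t: 3.22
tool_pos: [0.5998, -0.2136, 0.1315]
orientation: [[-0.991, -0.132, 0.004], [-0.132, 0.991, -0.004], [-0.004, -0.004, -1.0]]
wrist_force: [-0.0, -0.8, -0.3]
finger_gap: 0.0884
```

```bash
python3 - <<'E'
from h import *
show();plan(Tyaw([.598,-.2123,.128],7.6))
E
```

```text
t 3.22 p [ 0.5998 -0.2136  0.1315] z [ 0.004 -0.004 -1.   ] y [-0.132  0.991 -0.004] F [-0.  -0.8 -0.3] M [ 0.06 -0.02 -0.07] gap 0.0884 j [-0.53  0.42  1.53 -0.    1.18 -2.23]
rows 1 each mm [1.7 1.6 3.5] rot [-0.0045  0.0038  0.    ]
```

Call:
{"op": "play_rows", "data": {
  "series": [
    {"dx":2,"dy":1.5,"dz":4,"ax":-0.004,"ay":0.004,"az":0,"fingers":0.5},
    {"dx":0,"dy":0,"dz":0,"ax":0,"ay":0,"az":0,"fingers":0.4},
    {"dx":0,"dy":0,"dz":0,"ax":0,"ay":0,"az":0,"fingers":0.38}
  ],
  "newtons": 45
}}

```text
t: 3.47
tool_pos: [0.5984, -0.2131, 0.1296]
orientation: [[-0.991, -0.132, 0.003], [-0.132, 0.991, -0.002], [-0.002, -0.002, -1.0]]
wrist_force: [-0.3, -0.5, -0.2]
finger_gap: 0.0703
```

```bash
python3 - <<'E'
from h import *
show();plan(Tyaw([.598,-.2123,.128],7.6))
E
```

```text
t 3.47 p [ 0.5984 -0.2131  0.1296] z [ 0.003 -0.002 -1.   ] y [-0.132  0.991 -0.002] F [-0.3 -0.5 -0.2] M [ 0.01 -0.01  0.06] gap 0.0703 j [-0.53  0.42  1.54 -0.    1.18 -2.23]
rows 1 each mm [0.3 0.9 1.6] rot [-0.0023  0.0023 -0.0005]
```

Call:
{"op": "play_rows", "data": {
  "series": [
    {"dx":0,"dy":0.5,"dz":0,"ax":0,"ay":0,"az":0,"fingers":0},
    {"dx":0,"dy":0,"dz":0,"ax":0,"ay":0,"az":0,"fingers":0},
    {"dx":0,"dy":0,"dz":0,"ax":0,"ay":0,"az":0,"fingers":0},
    {"dx":0,"dy":0,"dz":0,"ax":0,"ay":0,"az":0,"fingers":0},
    {"dx":0,"dy":0,"dz":0,"ax":0,"ay":0,"az":0,"fingers":0}
  ],
  "newtons": 45
}}

```text
t: 3.88
tool_pos: [0.5984, -0.2127, 0.13]
orientation: [[-0.991, -0.131, 0.003], [-0.131, 0.991, -0.002], [-0.003, -0.002, -1.0]]
wrist_force: [0.0, -0.3, -0.1]
finger_gap: 0.0374
```

Call:
{"op": "play_rows", "data": {
  "series": [
    {"dx":0,"dy":0,"dz":0,"ax":0,"ay":0,"az":0,"fingers":0},
    {"dx":0,"dy":0,"dz":0,"ax":0,"ay":0,"az":0,"fingers":0},
    {"dx":0,"dy":0,"dz":0,"ax":0,"ay":0,"az":0,"fingers":0},
    {"dx":0,"dy":0,"dz":0,"ax":0,"ay":0,"az":0,"fingers":0}
  ],
  "newtons": 45
}}

```text
t: 4.22
tool_pos: [0.5985, -0.2128, 0.1299]
orientation: [[-0.991, -0.131, 0.003], [-0.131, 0.991, -0.002], [-0.003, -0.003, -1.0]]
wrist_force: [0.6, 0.3, 0.4]
finger_gap: 0.0296
```

```bash
python3 - <<'E'
from h import *
show();plan(Tyaw([.598,-.2123,.128],7.6))
E
```

```text
t 4.22 p [ 0.5985 -0.2128  0.1299] z [ 0.003 -0.002 -1.   ] y [-0.131  0.991 -0.003] F [0.6 0.3 0.4] M [ 0.1  -0.01 -0.03] gap 0.0296 j [-0.53  0.42  1.54 -0.    1.18 -2.23]
rows 1 each mm [0.4 0.6 1.9] rot [-0.0025  0.0026 -0.0009]
```

Call:
{"op": "play_rows", "data": {
  "series": [
    {"dx":0,"dy":4.8,"dz":0.1,"ax":0.04,"ay":0,"az":0,"fingers":0},
    {"dx":0,"dy":4.8,"dz":0.1,"ax":0.04,"ay":0,"az":0,"fingers":0}
  ],
  "newtons": 45
}}

```text
t: 4.38
tool_pos: [0.5975, -0.2061, 0.13]
orientation: [[-0.992, -0.127, 0.014], [-0.128, 0.988, -0.084], [-0.004, -0.085, -0.996]]
wrist_force: [-0.5, -1.6, 0.7]
finger_gap: 0.0298
```

```bash
cat >> h.py <<'E'
def rock(L=.120,yaw=7.6,p0=(.5985,-.2128)):
    T,s=pose(); a=np.radians(yaw); yb=np.array([-np.sin(a),np.cos(a),0]); xb=np.array([np.cos(a),np.sin(a),0])
    up=-T[:3,2]; tip=T[:3,3]-L*up
    print("tilt y",np.arctan2(up@yb,up[2]).round(4),"tilt x",np.arctan2(up@xb,up[2]).round(4),"TCP dy",((T[:2,3]-p0)@yb[:2]*1e3).round(1),"tip y,x,z mm",((tip[:2]-p0)@yb[:2]*1e3).round(1),((tip[:2]-p0)@xb[:2]*1e3).round(1),(tip[2]*1e3).round(1),"Fy",(s["wrist_force"]@yb).round(1)); show()
E
python3 -c "
from h import *
rock()"
```

```text
tilt y 0.0853 tilt x -0.0031 TCP dy 6.8 tip y,x,z mm -3.4 0.3 10.4 Fy -1.5
t 4.38 p [ 0.5975 -0.2061  0.13  ] z [ 0.014 -0.084 -0.996] y [-0.127  0.988 -0.085] F [-0.5 -1.6  0.7] M [ 0.47  0.24 -0.02] gap 0.0298 j [-0.49  0.39  1.58 -0.08  1.12 -2.15]
```

Call:
{"op": "play_rows", "data": {
  "series": [
    {"dx":0,"dy":7,"dz":0.5,"ax":0.035,"ay":0,"az":0,"fingers":0},
    {"dx":0,"dy":6,"dz":0.5,"ax":0.03,"ay":0,"az":0,"fingers":0}
  ],
  "newtons": 45
}}

```text
t: 4.55
tool_pos: [0.5965, -0.1972, 0.1298]
orientation: [[-0.992, -0.125, 0.025], [-0.127, 0.979, -0.158], [-0.005, -0.16, -0.987]]
wrist_force: [-1.0, -8.1, 1.8]
finger_gap: 0.03
```

```bash
python3 -c "
from h import *
rock(); snap('wrist','w4')"
```

```text
tilt y 0.1611 tilt x -0.0042 TCP dy 15.7 tip y,x,z mm -3.5 0.6 11.3 Fy -7.9
t 4.55 p [ 0.5965 -0.1972  0.1298] z [ 0.025 -0.158 -0.987] y [-0.125  0.979 -0.16 ] F [-1.  -8.1  1.8] M [-1.31  0.52 -0.1 ] gap 0.03 j [-0.44  0.37  1.61 -0.15  1.07 -2.07]
```

View pics/w4.png

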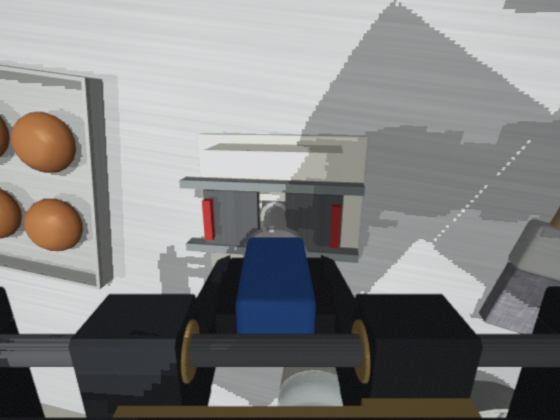

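The jaws now open unevenly: the +y jaw, on the right in the picture with its tab at x≈336, has moved out. I push on to its stop.

Call:
{"op": "play_rows", "data": {
  "series": [
    {"dx":0,"dy":6,"dz":0.8,"ax":0.02,"ay":0,"az":0,"fingers":0},
    {"dx":0,"dy":5,"dz":0.8,"ax":0.02,"ay":0,"az":0,"fingers":0}
  ],
  "newtons": 45
}}

```text
t: 4.77
tool_pos: [0.5958, -0.1922, 0.1294]
orientation: [[-0.992, -0.125, 0.033], [-0.129, 0.969, -0.213], [-0.006, -0.215, -0.977]]
wrist_force: [-1.8, -9.5, 2.9]
finger_gap: 0.03
```

```bash
python3 -c "
from h import *
rock()"
```

```text
tilt y 0.217 tilt x -0.0049 TCP dy 20.8 tip y,x,z mm -5.0 0.6 12.2 Fy -9.2
t 4.77 p [ 0.5958 -0.1922  0.1294] z [ 0.033 -0.213 -0.977] y [-0.125  0.969 -0.215] F [-1.8 -9.5  2.9] M [-1.04  0.57 -0.18] gap 0.03 j [-0.41  0.36  1.64 -0.21  1.04 -2.01]
```

Call:
{"op": "play_rows", "data": {
  "series": [
    {"dx":0,"dy":6,"dz":1,"ax":0,"ay":0,"az":0,"fingers":0},
    {"dx":0,"dy":6,"dz":1,"ax":0,"ay":0,"az":0,"fingers":0}
  ],
  "newtons": 45
}}

```text
t: 4.93
tool_pos: [0.5956, -0.1901, 0.1292]
orientation: [[-0.991, -0.125, 0.037], [-0.131, 0.964, -0.231], [-0.007, -0.234, -0.972]]
wrist_force: [-2.1, -19.5, 1.4]
finger_gap: 0.0297
```

```bash
python3 -c "
from h import *
rock(); snap('wrist','w5')
zoom('w5',160,110,230,170,3,'w5z')"
```

```text
tilt y 0.2363 tilt x -0.0062 TCP dy 22.9 tip y,x,z mm -5.2 0.8 12.6 Fy -19.1
t 4.93 p [ 0.5956 -0.1901  0.1292] z [ 0.037 -0.231 -0.972] y [-0.125  0.964 -0.234] F [ -2.1 -19.5   1.4] M [-3.15  0.64 -0.24] gap 0.0297 j [-0.4   0.35  1.65 -0.23  1.03 -1.99]
```

View pics/w5z.png

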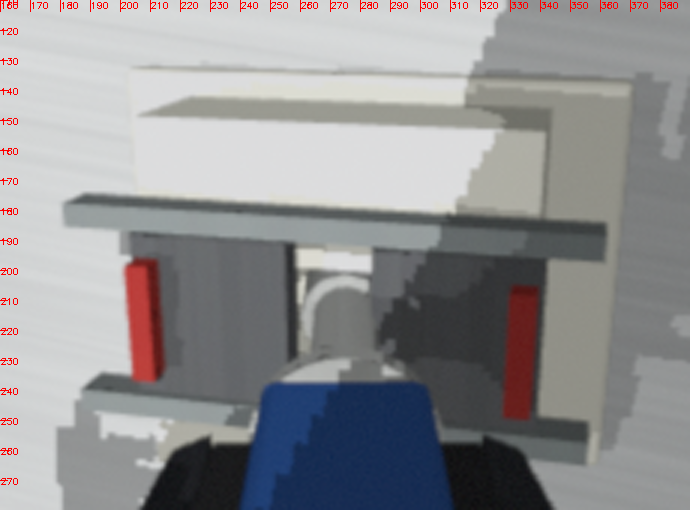

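The force rose sharply to 19 N, so the left jaw is at its stop. Next I rock back towards -y.

Call:
{"op": "play_rows", "data": {
  "series": [
    {"dx":0,"dy":-7,"dz":0.3,"ax":-0.06,"ay":0,"az":0,"fingers":0},
    {"dx":0,"dy":-7,"dz":0.3,"ax":-0.06,"ay":0,"az":0,"fingers":0},
    {"dx":0,"dy":-7,"dz":0,"ax":-0.06,"ay":0,"az":0,"fingers":0},
    {"dx":0,"dy":-7,"dz":0,"ax":-0.06,"ay":0,"az":0,"fingers":0}
  ],
  "newtons": 45
}}

```text
t: 5.32
tool_pos: [0.598, -0.2134, 0.1325]
orientation: [[-0.991, -0.136, 0.003], [-0.136, 0.991, 0.016], [-0.005, 0.015, -1.0]]
wrist_force: [-0.8, -0.6, -5.7]
finger_gap: 0.0296
```

```bash
python3 -c "
from h import *
rock();plan(Tyaw([.5985,-.2128,.130],7.6))"
```

```text
tilt y -0.0155 tilt x -0.005 TCP dy -0.5 tip y,x,z mm 1.3 0.0 12.5 Fy -0.5
t 5.32 p [ 0.598  -0.2134  0.1325] z [ 0.003  0.016 -1.   ] y [-0.136  0.991  0.015] F [-0.8 -0.6 -5.7] M [-0.38  0.03 -0.04] gap 0.0296 j [-0.54  0.42  1.53  0.02  1.2  -2.25]
rows 1 each mm [-0.6  0.5  2.5] rot [0.0155 0.005  0.0038]
```

Call:
{"op": "play_rows", "data": {
  "series": [
    {"dx":0,"dy":-5,"dz":2,"ax":-0.03,"ay":0.003,"az":0,"fingers":0},
    {"dx":0,"dy":-6,"dz":1,"ax":-0.04,"ay":0,"az":0,"fingers":0},
    {"dx":0,"dy":-6,"dz":0.5,"ax":-0.04,"ay":0,"az":0,"fingers":0}
  ],
  "newtons": 45
}}

```text
t: 5.57
tool_pos: [0.6001, -0.2274, 0.1295]
orientation: [[-0.991, -0.135, -0.017], [-0.136, 0.981, 0.14], [-0.002, 0.141, -0.99]]
wrist_force: [-3.1, 5.2, 7.1]
finger_gap: 0.0297
```

```bash
python3 -c "
from h import *
rock()"
```

```text
tilt y -0.1412 tilt x -0.0019 TCP dy -14.7 tip y,x,z mm 2.2 -0.1 10.7 Fy 5.6
t 5.57 p [ 0.6001 -0.2274  0.1295] z [-0.017  0.14  -0.99 ] y [-0.135  0.981  0.141] F [-3.1  5.2  7.1] M [0.83 0.73 0.04] gap 0.0297 j [-0.6   0.48  1.46  0.11  1.3  -2.34]
```

Call:
{"op": "play_rows", "data": {
  "series": [
    {"dx":0,"dy":-7,"dz":0.3,"ax":-0.03,"ay":0,"az":0,"fingers":0},
    {"dx":0,"dy":-7,"dz":0.3,"ax":-0.02,"ay":0,"az":0,"fingers":0},
    {"dx":0,"dy":-6,"dz":0.5,"ax":-0.01,"ay":0,"az":0,"fingers":0}
  ],
  "newtons": 45
}}

```text
t: 5.82
tool_pos: [0.6016, -0.2363, 0.1287]
orientation: [[-0.99, -0.135, -0.032], [-0.139, 0.964, 0.227], [0.0, 0.229, -0.973]]
wrist_force: [-6.4, 16.4, 17.3]
finger_gap: 0.0295
```

```bash
python3 -c "
from h import *
rock()"
```

```text
tilt y -0.2314 tilt x 0.0017 TCP dy -23.7 tip y,x,z mm 3.8 -0.2 11.9 Fy 17.1
t 5.82 p [ 0.6016 -0.2363  0.1287] z [-0.032  0.227 -0.973] y [-0.135  0.964  0.229] F [-6.4 16.4 17.3] M [3.02 1.26 0.13] gap 0.0295 j [-0.64  0.53  1.4   0.17  1.38 -2.39]
```

Call:
{"op": "play_rows", "data": {
  "series": [
    {"dx":0,"dy":7,"dz":-0.3,"ax":0.06,"ay":0,"az":0,"fingers":0},
    {"dx":0,"dy":7,"dz":0,"ax":0.06,"ay":0,"az":0,"fingers":0},
    {"dx":0,"dy":7,"dz":0,"ax":0.06,"ay":0,"az":0,"fingers":0},
    {"dx":0,"dy":6,"dz":0,"ax":0.045,"ay":0,"az":0,"fingers":0}
  ],
  "newtons": 45
}}

```text
t: 6.15
tool_pos: [0.5977, -0.2122, 0.1321]
orientation: [[-0.991, -0.134, -0.0], [-0.134, 0.991, 0.003], [0.0, 0.003, -1.0]]
wrist_force: [0.6, -2.5, -1.6]
finger_gap: 0.0296
```

```bash
python3 -c "
from h import *
rock(); plan(Tyaw([.5985,-.2128,.130],7.6)); snap('wrist','w6')
zoom('w6',160,110,230,170,3,'w6z')"
```

```text
tilt y -0.0034 tilt x 0.0 TCP dy 0.7 tip y,x,z mm 1.1 -0.7 12.1 Fy -2.5
t 6.15 p [ 0.5977 -0.2122  0.1321] z [-0.     0.003 -1.   ] y [-0.134  0.991  0.003] F [ 0.6 -2.5 -1.6] M [-0.46 -0.07 -0.01] gap 0.0296 j [-0.53  0.42  1.53  0.    1.19 -2.24]
rows 1 each mm [-0.7 -0.7  2.1] rot [ 0.0034 -0.      0.0015]
```

View pics/w6z.png

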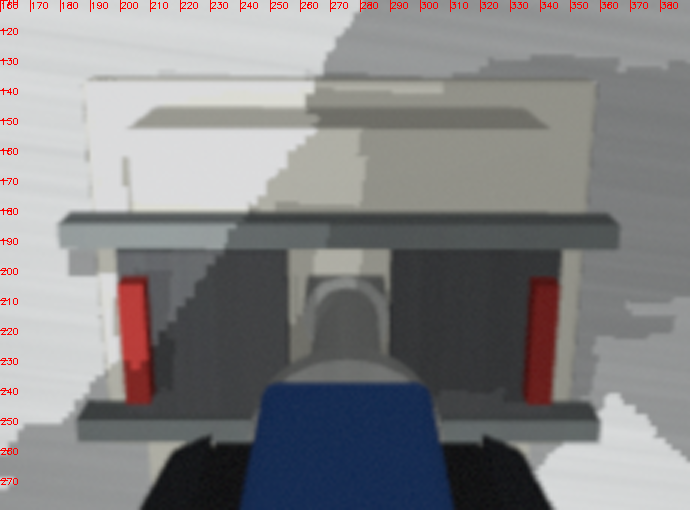

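```bash
python3 - <<'E'
from h import *
def d(f,l,r,z):
    W=dict(np.load(f"pics/{f}.npz")); a,b=onz(W,l,z),onz(W,r,z); print(f,np.linalg.norm(b-a)*1e3,a.round(4),b.round(4))
d("w2",(215+172/6,115+320/6),(215+612/6,115+320/6),.065)
d("w6",(160+146/3,110+280/3),(160+530/3,110+280/3),.065)
d("w6",(160+289/3,110+260/3),(160+390/3,110+260/3),.058)
E
```

```text
w2 81.25480037821234 [ 0.5881 -0.2544  0.065 ] [ 0.5773 -0.1739  0.065 ]
w6 87.95920649282135 [ 0.5879 -0.2581  0.065 ] [ 0.5762 -0.1709  0.065 ]
w6 23.730640295154263 [ 0.581  -0.2263  0.058 ] [ 0.5778 -0.2028  0.058 ]
```

Both jaws stand clearly back: the tab spacing grew by about 7 mm and the gap is about 24 mm. I lift gently.

Call:
{"op": "play_rows", "data": {
  "series": [
    {"dx":0,"dy":-0.5,"dz":-5,"ax":0.002,"ay":0,"az":0,"fingers":0},
    {"dx":0,"dy":0,"dz":-5,"ax":0,"ay":0,"az":0,"fingers":0},
    {"dx":0,"dy":0,"dz":-6,"ax":0,"ay":0,"az":0,"fingers":0}
  ],
  "newtons": 45
}}

```text
t: 6.45
tool_pos: [0.5974, -0.2119, 0.1457]
orientation: [[-0.99, -0.139, -0.001], [-0.139, 0.99, -0.003], [0.001, -0.003, -1.0]]
wrist_force: [3.4, -1.9, -5.4]
finger_gap: 0.0296
```

```bash
python3 -c "
from h import *
rock()"
```

```text
tilt y 0.0028 tilt x 0.0014 TCP dy 1.1 tip y,x,z mm 0.7 -1.1 25.7 Fy -2.3
t 6.45 p [ 0.5974 -0.2119  0.1457] z [-0.001 -0.003 -1.   ] y [-0.139  0.99  -0.003] F [ 3.4 -1.9 -5.4] M [-0.4  -0.69  0.05] gap 0.0296 j [-0.53  0.4   1.53 -0.    1.21 -2.23]
```

Call:
{"op": "play_rows", "data": {
  "series": [
    {"dx":-0.5,"dy":0,"dz":-12,"ax":0,"ay":0,"az":0,"fingers":0},
    {"dx":0,"dy":0,"dz":-15,"ax":0,"ay":0,"az":0,"fingers":0},
    {"dx":0,"dy":0,"dz":-20,"ax":0,"ay":0,"az":0,"fingers":0},
    {"dx":0,"dy":0,"dz":-25,"ax":0,"ay":0,"az":0,"fingers":0},
    {"dx":0,"dy":0,"dz":-25,"ax":0,"ay":0,"az":0,"fingers":0}
  ],
  "newtons": 45
}}

```text
t: 6.87
tool_pos: [0.5942, -0.2109, 0.2417]
orientation: [[-0.991, -0.136, -0.015], [-0.136, 0.991, 0.011], [0.013, 0.013, -1.0]]
wrist_force: [0.6, -0.0, -1.6]
finger_gap: 0.0297
```

```bash
python3 -c "
from h import *
rock(); snap('wrist','w7'); snap('side','s7'); snap('scene','sc7'); zoom('s7',300,130,130,180,4,'s7z')"
```

```text
tilt y -0.0131 tilt x 0.0131 TCP dy 2.5 tip y,x,z mm 4.1 -5.6 121.7 Fy -0.1
t 6.87 p [ 0.5942 -0.2109  0.2417] z [-0.015  0.011 -1.   ] y [-0.136  0.991  0.013] F [ 0.6 -0.  -1.6] M [ 0.05 -0.07  0.03] gap 0.0297 j [-0.53  0.31  1.44  0.    1.41 -2.24]
```

View pics/w7.png

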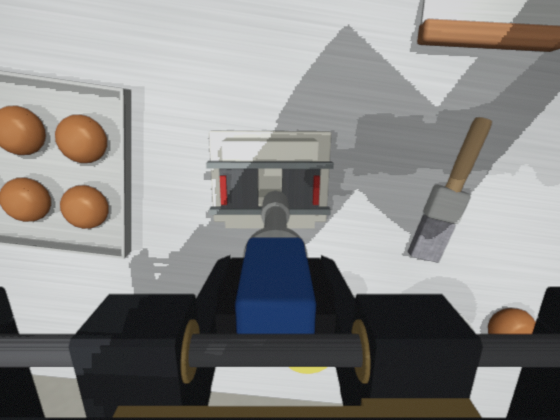

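View pics/s7.png

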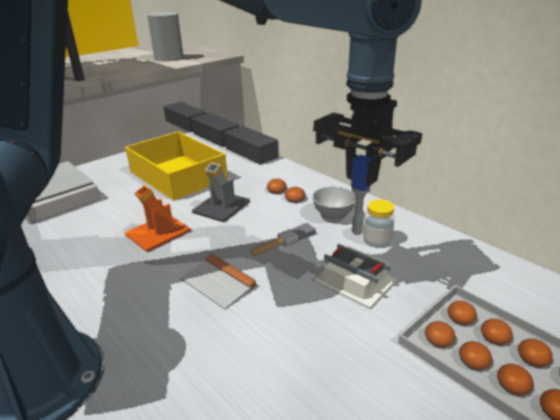

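```bash
cat >> h.py <<'E'
def overlay(f,Tt,out,L=.120,off=(0,0),rx=0,ry=0,win=(200,170,150,120),k=5):
    """lance model in tool frame: axis point at grip (z=-.016) offset, small tilt"""
    W=dict(np.load(f"pics/{f}.npz")); im=cv2.imread(f"pics/{f}.png")
    x,y,w,h=win; im=cv2.resize(im[y:y+h,x:x+w],None,fx=k,fy=k,interpolation=cv2.INTER_CUBIC)
    R=Ro.from_euler("xy",[rx,ry]).as_matrix()
    t=np.linspace(0,2*np.pi,60)
    for s,r,c in [(0,.0095,(0,255,0)),(.003,.011,(0,255,0)),(.036,.011,(0,255,255)),(.1,.018,(255,0,255)),(.106,.018,(255,0,255))]:
        P=np.c_[r*np.cos(t),r*np.sin(t),np.full(60,.136-s)]  # rel. grip centre
        P=P@R.T+[off[0],off[1],L-.136]
        P=P@Tt[:3,:3].T+Tt[:3,3]
        uv=((proj(W,P)-[x,y]+.5)*k-.5); cv2.polylines(im,[np.round(uv).astype(int)],True,c,1)
    cv2.imwrite(f"pics/{out}.png",im)
E
python3 - <<'E'
from h import *
T,s=pose(); np.save("T7.npy",T)
overlay("w7",T,"w7o")
E
```

```text
(no output)
```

View pics/w7o.png

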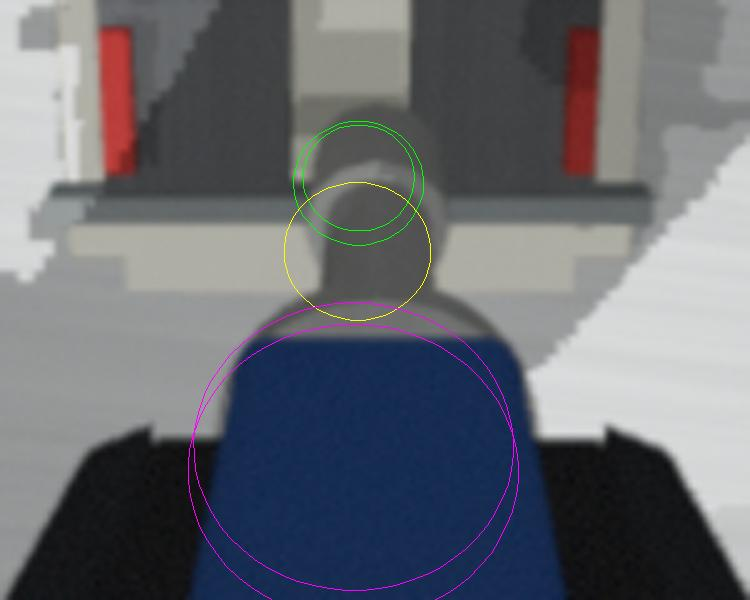

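```bash
python3 - <<'E'
from h import *
from station import robot
np.set_printoptions(precision=4,suppress=True)
T,s=pose(); m=robot.camera_model("wrist")["world_from_camera"]
X=np.linalg.inv(T)@m; print(X); np.save("X.npy",X)
W=dict(np.load("pics/w7.npz"))["world_from_camera"]; T7=W@np.linalg.inv(X); np.save("T7.npy",T7); print(T7, T)
overlay("w7",T7,"w7o")
E
```

```text
[[ 0.0006  0.9465  0.3227  0.0845]
 [ 1.     -0.0005 -0.0005  0.0011]
 [-0.0003  0.3227 -0.9465 -0.1461]
 [ 0.      0.      0.      1.    ]]
[[-0.9907 -0.1356 -0.0148  0.5941]
 [-0.1358  0.9907  0.0112 -0.2109]
 [ 0.0131  0.0131 -0.9998  0.2416]
 [ 0.      0.      0.      1.    ]] [[-0.9907 -0.1358 -0.0083  0.5961]
 [-0.1358  0.9907  0.0068 -0.212 ]
 [ 0.0073  0.0078 -0.9999  0.2433]
 [ 0.      0.      0.      1.    ]]
```

View pics/w7o.png

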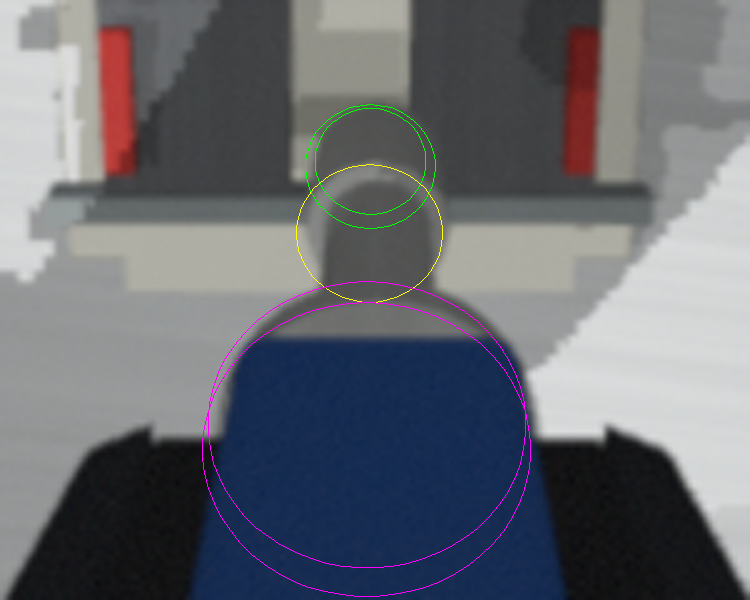

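The lance is out of the block: in the wrist view the nose is at (275,200) and hangs straight between the fingers, and the block is empty. Next I carry it to above the grey sheath.

```bash
cat >> h.py <<'E'
M0=np.array([.5623,.2534,.133]); YAW=18.1
def ax():
    return -Tsh(M0,YAW)[:3,2]
def goal(d,M=M0,L=.120): # tip d above mouth along the axis
    return Tsh(M+(d+L)*ax(),YAW)
E
python3 - <<'E'
from h import *
G=goal(.05); print(G.round(4)); plan(G)
T,s=pose(); X=np.linalg.inv(T)@G; L=np.real(logm(X))
for f in np.linspace(0,1,6):
    Q=T@expm(L*f); print(Q[:3,3].round(3),(Q[:3,3]+.12*Q[:3,2]).round(3))
E
```

```text
[[-0.8932 -0.3107  0.3251  0.507 ]
 [-0.2919  0.9505  0.1063  0.2353]
 [-0.342   0.     -0.9397  0.2927]
 [ 0.      0.      0.      1.    ]]
rows 12 each mm [-1.4 38.1 -3.6] rot [-0.0019 -0.0296 -0.0149]
[ 0.596 -0.212  0.243] [ 0.595 -0.211  0.123]
[ 0.586 -0.121  0.253] [ 0.593 -0.118  0.133]
[ 0.572 -0.031  0.263] [ 0.588 -0.026  0.144]
[0.554 0.059 0.273] [0.578 0.066 0.156]
[0.533 0.148 0.283] [0.564 0.157 0.168]
[0.507 0.235 0.293] [0.546 0.248 0.18 ]
```

Call:
{"op": "play_rows", "data": {
  "series": [
    {"dx":-1,"dy":38,"dz":-8,"ax":-0.002,"ay":-0.03,"az":-0.015,"fingers":0},
    {"dx":-1,"dy":38,"dz":-6,"ax":-0.002,"ay":-0.03,"az":-0.015,"fingers":0},
    {"dx":-1,"dy":38,"dz":-4,"ax":-0.002,"ay":-0.03,"az":-0.015,"fingers":0},
    {"dx":-1,"dy":38,"dz":-4,"ax":-0.002,"ay":-0.03,"az":-0.015,"fingers":0},
    {"dx":-1,"dy":38,"dz":-4,"ax":-0.002,"ay":-0.03,"az":-0.015,"fingers":0}
  ]
}}

```text
t: 7.43
tool_pos: [0.5638, -0.0239, 0.2598]
orientation: [[-0.972, -0.201, 0.124], [-0.196, 0.979, 0.052], [-0.132, 0.026, -0.991]]
wrist_force: [0.9, -0.1, -2.1]
finger_gap: 0.0295
```

Call:
{"op": "play_rows", "data": {
  "series": [
    {"dx":-1,"dy":38,"dz":-4,"ax":-0.002,"ay":-0.03,"az":-0.015,"fingers":0},
    {"dx":-1,"dy":38,"dz":-4,"ax":-0.002,"ay":-0.03,"az":-0.015,"fingers":0},
    {"dx":-1,"dy":38,"dz":-4,"ax":-0.002,"ay":-0.03,"az":-0.015,"fingers":0},
    {"dx":-1,"dy":38,"dz":-4,"ax":-0.002,"ay":-0.03,"az":-0.015,"fingers":0}
  ]
}}

```text
t: 7.77
tool_pos: [0.5231, 0.1314, 0.2716]
orientation: [[-0.939, -0.26, 0.225], [-0.245, 0.965, 0.093], [-0.242, 0.032, -0.97]]
wrist_force: [0.8, 0.2, -2.7]
finger_gap: 0.0299
```

```bash
python3 - <<'E'
from h import *
show(); plan(goal(.05))
E
```

```text
t 7.77 p [0.5231 0.1314 0.2716] z [ 0.225  0.093 -0.97 ] y [-0.26   0.965  0.032] F [ 0.8  0.2 -2.7] M [0.01 0.19 0.01] gap 0.0299 j [-0.03 -0.1   1.85  0.11  1.17 -1.9 ]
rows 3 each mm [-6.  34.9 -4.8] rot [ 0.0051 -0.0346 -0.02  ]
```

Call:
{"op": "play_rows", "data": {
  "series": [
    {"dx":-6,"dy":35,"dz":-5,"ax":0.005,"ay":-0.035,"az":-0.02,"fingers":0},
    {"dx":-6,"dy":35,"dz":-5,"ax":0.005,"ay":-0.035,"az":-0.02,"fingers":0},
    {"dx":-6,"dy":30,"dz":-5,"ax":0.005,"ay":-0.035,"az":-0.02,"fingers":0},
    {"dx":0,"dy":0,"dz":0,"ax":0,"ay":0,"az":0,"fingers":0}
  ]
}}

```text
t: 8.1
tool_pos: [0.498, 0.2403, 0.2853]
orientation: [[-0.894, -0.318, 0.314], [-0.298, 0.948, 0.113], [-0.334, 0.008, -0.943]]
wrist_force: [-0.5, -0.1, -2.4]
finger_gap: 0.0297
```

```bash
python3 - <<'E'
from h import *
show(); plan(goal(.05))
E
```

```text
t 8.1 p [0.498  0.2403 0.2853] z [ 0.314  0.113 -0.943] y [-0.318  0.948  0.008] F [-0.5 -0.1 -2.4] M [-0.07  0.34  0.03] gap 0.0297 j [ 0.21 -0.14  1.87  0.05  1.07 -1.7 ]
rows 1 each mm [-9.1 -7.5 -4.7] rot [ 0.0101 -0.0084  0.005 ]
```

Call:
{"op": "play_rows", "data": {
  "series": [
    {"dx":-9,"dy":-7.5,"dz":-2,"ax":0.01,"ay":-0.008,"az":0.005,"fingers":0},
    {"dx":0,"dy":0,"dz":0,"ax":0,"ay":0,"az":0,"fingers":0}
  ]
}}

```text
t: 8.27
tool_pos: [0.5053, 0.2367, 0.2867]
orientation: [[-0.894, -0.315, 0.318], [-0.296, 0.949, 0.106], [-0.336, 0.0, -0.942]]
wrist_force: [0.1, 0.4, -1.1]
finger_gap: 0.0294
```

```bash
python3 - <<'E'
from h import *
show(); plan(goal(.03)); T,s=pose(); snap("wrist","w8"); X=np.load("X.npy"); W=dict(np.load("pics/w8.npz"))["world_from_camera"]; T8=W@np.linalg.inv(X); 
overlay("w8",T8,"w8o")
E
```

```text
t 8.27 p [0.5053 0.2367 0.2867] z [ 0.318  0.106 -0.942] y [-0.315  0.949  0.   ] F [ 0.1  0.4 -1.1] M [-0.07  0.23  0.01] gap 0.0294 j [ 0.2  -0.13  1.86  0.05  1.07 -1.7 ]
rows 1 each mm [-3.3 -1.9 14.7] rot [ 0.0018 -0.0069  0.0038]
```

View pics/w8o.png

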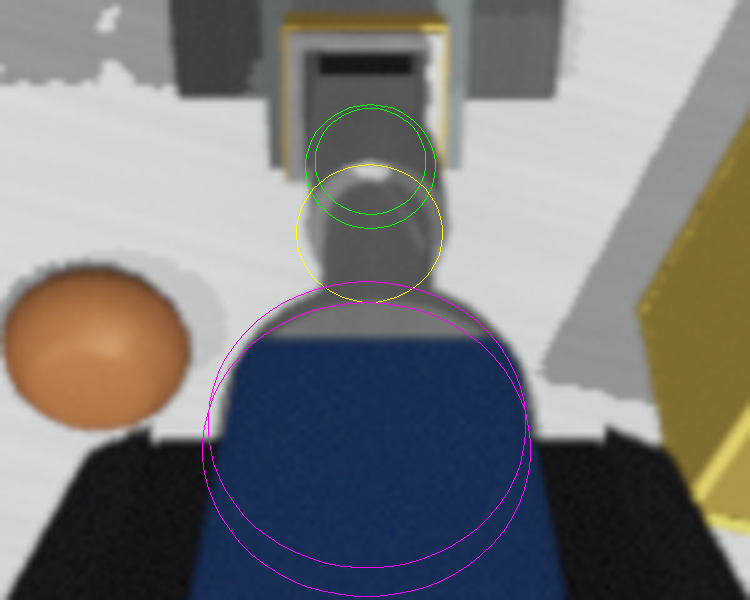

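Call:
{"op": "play_rows", "data": {
  "series": [
    {"dx":-3.3,"dy":-2,"dz":16,"ax":0.002,"ay":-0.007,"az":0.004,"fingers":0},
    {"dx":0,"dy":0,"dz":12,"ax":0,"ay":0,"az":0,"fingers":0},
    {"dx":0,"dy":0,"dz":0,"ax":0,"ay":0,"az":0,"fingers":0}
  ]
}}

```text
t: 8.57
tool_pos: [0.5184, 0.2345, 0.2573]
orientation: [[-0.898, -0.304, 0.319], [-0.286, 0.953, 0.103], [-0.335, 0.001, -0.942]]
wrist_force: [-1.0, -1.2, -2.7]
finger_gap: 0.0296
```

```bash
cat > look.py <<'E'
import sys
from h import *
n=sys.argv[1]; d=float(sys.argv[2])
show(); plan(goal(d)); snap("wrist",n); X=np.load("X.npy"); W=dict(np.load(f"pics/{n}.npz"))["world_from_camera"]; T8=W@np.linalg.inv(X)
overlay(n,T8,n+"o")
t=np.linalg.inv(Tsh(M0,YAW))@np.append(T8[:3,3]+.12*T8[:3,2],1); print("tip in mouth frame (toolx,y,z) mm",(t[:3]*1e3).round(1))
E
python3 look.py w9 0.005
```

```text
t 8.57 p [0.5184 0.2345 0.2573] z [ 0.319  0.103 -0.942] y [-0.304  0.953  0.001] F [-1.  -1.2 -2.7] M [-0.06  0.39  0.02] gap 0.0296 j [ 0.19 -0.07  1.87  0.05  1.   -1.7 ]
rows 1 each mm [-2.3  4.4  8.1] rot [-0.0014 -0.007  -0.007 ]
tip in mouth frame (toolx,y,z) mm [  2.9  -4.4 -13. ]
```

View pics/w9o.png

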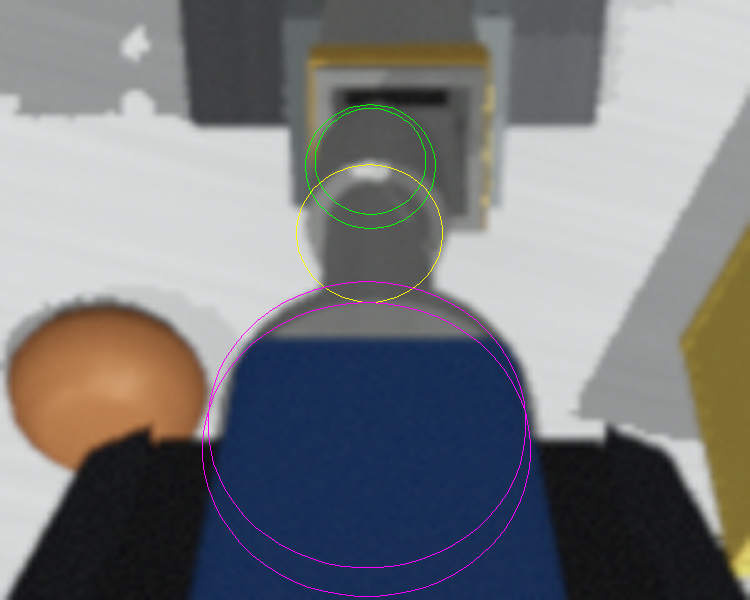

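Call:
{"op": "play_rows", "data": {
  "series": [
    {"dx":-2.5,"dy":4.4,"dz":3,"ax":-0.001,"ay":-0.007,"az":-0.007,"fingers":0},
    {"dx":0,"dy":0,"dz":0,"ax":0,"ay":0,"az":0,"fingers":0}
  ]
}}

```text
t: 8.78
tool_pos: [0.5208, 0.2383, 0.2554]
orientation: [[-0.894, -0.308, 0.325], [-0.29, 0.951, 0.105], [-0.341, -0.0, -0.94]]
wrist_force: [-0.7, -0.3, -1.8]
finger_gap: 0.0298
```

```bash
python3 look.py w10 0.005
```

```text
t 8.78 p [0.5208 0.2383 0.2554] z [ 0.325  0.105 -0.94 ] y [-0.308  0.951 -0.   ] F [-0.7 -0.3 -1.8] M [-0.06  0.34  0.04] gap 0.0298 j [ 0.2  -0.06  1.87  0.05  0.99 -1.7 ]
rows 1 each mm [0.4 1.4 5.1] rot [-0.0012 -0.0011 -0.0021]
tip in mouth frame (toolx,y,z) mm [ -0.5  -1.5 -10. ]
```

View pics/w10o.png

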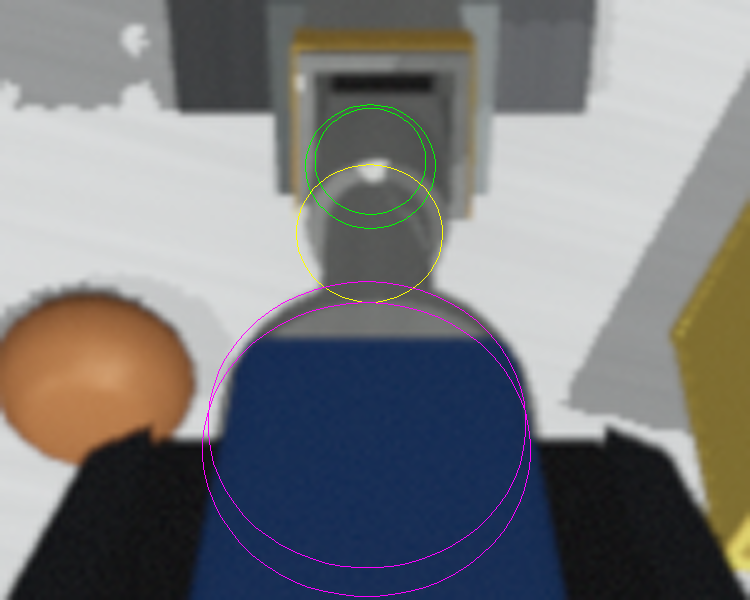

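```bash
python3 - <<'E'
from h import *
W=dict(np.load("pics/w10.npz")); X=np.load("X.npy"); T=W["world_from_camera"]@np.linalg.inv(X)
for z in (.12,.13,.131): print(z,((proj(W,T[:3,3]+z*T[:3,2])[0]-[200,170]+.5)*5-.5))
print("M0",((proj(W,M0)[0]-[200,170]+.5)*5-.5))
y=T[:3,1];x=-T[:3,0]
for a,b in [(-1,-1),(-1,1),(1,1),(1,-1)]:
    for h in (.0122,.0152): print(h,((proj(W,M0+h*(a*x+b*y))[0]-[200,170]+.5)*5-.5).round(0))
E
```

```text
0.12 [370.07509902 161.446959  ]
0.13 [370.30265475 144.3528085 ]
0.131 [370.32459207 142.70486114]
M0 [378.85075624 141.71458466]
0.0122 [309.  75.]
0.0152 [292.  58.]
0.0122 [449.  75.]
0.0152 [466.  58.]
0.0122 [447. 207.]
0.0152 [463. 223.]
0.0122 [311. 207.]
0.0152 [294. 222.]
```

Call:
{"op": "play_rows", "data": {
  "series": [
    {"dx":1.2,"dy":1.3,"dz":4,"ax":-0.001,"ay":-0.001,"az":-0.002,"fingers":0},
    {"dx":0,"dy":0,"dz":5,"ax":0,"ay":0,"az":0,"fingers":0},
    {"dx":0,"dy":0,"dz":0,"ax":0,"ay":0,"az":0,"fingers":0}
  ]
}}

```text
t: 9.08
tool_pos: [0.523, 0.2404, 0.2479]
orientation: [[-0.892, -0.311, 0.328], [-0.292, 0.95, 0.106], [-0.345, -0.001, -0.939]]
wrist_force: [-0.9, -0.4, -2.5]
finger_gap: 0.0295
```

```bash
python3 look.py w11 0.0
```

```text
t 9.08 p [0.523  0.2404 0.2479] z [ 0.328  0.106 -0.939] y [-0.311  0.95  -0.001] F [-0.9 -0.4 -2.5] M [-0.05  0.33  0.02] gap 0.0295 j [ 0.2  -0.05  1.87  0.05  0.97 -1.7 ]
rows 1 each mm [0.4 0.2 2.1] rot [-0.0006  0.0028  0.0004]
tip in mouth frame (toolx,y,z) mm [-0.9 -0.2 -2. ]
```

View pics/w11o.png

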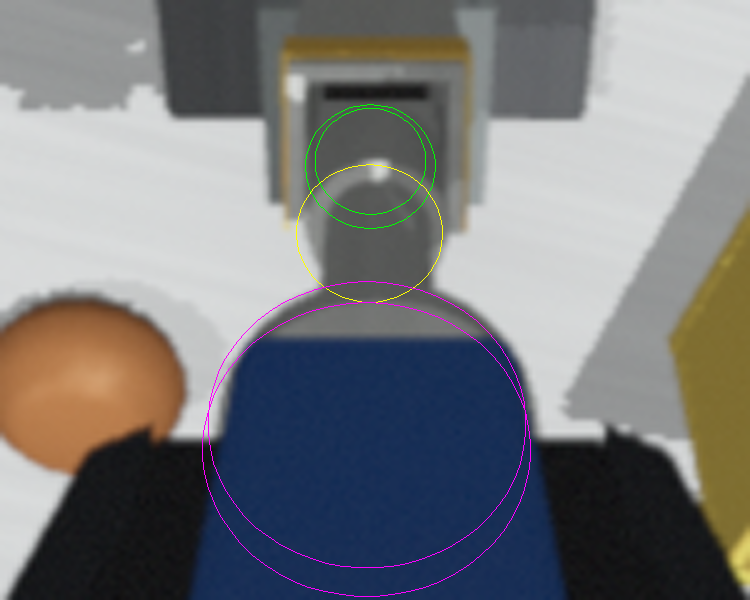

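Call:
{"op": "play_rows", "data": {
  "series": [
    {"dx":1.7,"dy":0,"dz":0.5,"ax":0,"ay":0.001,"az":0,"fingers":0},
    {"dx":0.3,"dy":0,"dz":0,"ax":0,"ay":0,"az":0,"fingers":0}
  ]
}}

```text
t: 9.3
tool_pos: [0.5213, 0.2401, 0.2472]
orientation: [[-0.892, -0.311, 0.327], [-0.293, 0.95, 0.106], [-0.344, -0.001, -0.939]]
wrist_force: [-0.3, 0.5, -2.8]
finger_gap: 0.0297
```

```bash
python3 look.py w12 0.0
```

```text
t 9.3 p [0.5213 0.2401 0.2472] z [ 0.327  0.106 -0.939] y [-0.311  0.95  -0.001] F [-0.3  0.5 -2.8] M [-0.07  0.36 -0.04] gap 0.0297 j [ 0.2  -0.06  1.88  0.05  0.97 -1.7 ]
rows 1 each mm [-1.5 -0.1  2.1] rot [-0.0005  0.0022  0.0009]
tip in mouth frame (toolx,y,z) mm [ 1.  0. -2.]
```

View pics/w12o.png

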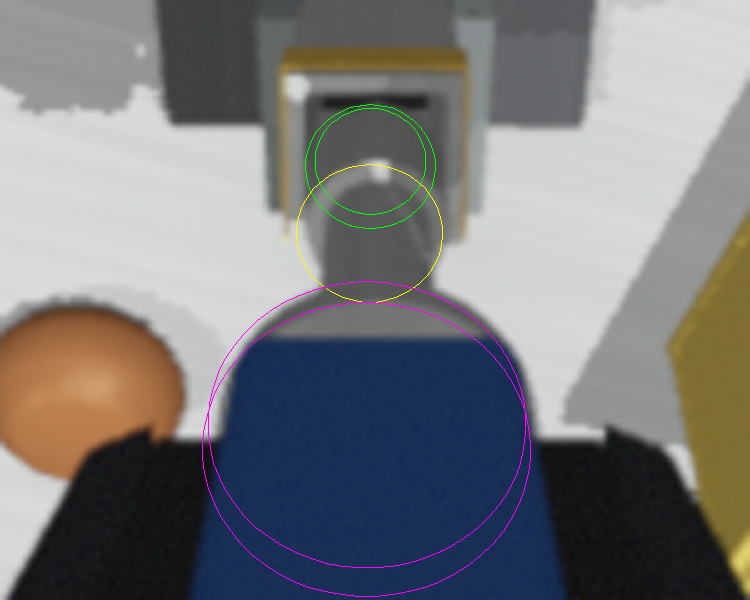

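The nose is now centred over the bore: inner rim 306–444 in x with the axis at 377 in the enlarged crop. I insert gently.

Call:
{"op": "play_rows", "data": {
  "series": [
    {"dx":0,"dy":0,"dz":5,"ax":0,"ay":0,"az":0,"fingers":0},
    {"dx":0,"dy":0,"dz":5,"ax":0,"ay":0.002,"az":0,"fingers":0},
    {"dx":0,"dy":0,"dz":4,"ax":0,"ay":0,"az":0,"fingers":0}
  ]
}}

```text
t: 9.6
tool_pos: [0.5268, 0.2419, 0.2349]
orientation: [[-0.892, -0.311, 0.328], [-0.293, 0.95, 0.107], [-0.345, -0.001, -0.939]]
wrist_force: [0.0, 0.4, -3.1]
finger_gap: 0.0294
```

```bash
python3 look.py w13 -0.03
```

```text
t 9.6 p [0.5268 0.2419 0.2349] z [ 0.328  0.107 -0.939] y [-0.311  0.95  -0.001] F [ 0.   0.4 -3.1] M [-0.06  0.33 -0.  ] gap 0.0294 j [ 0.21 -0.03  1.88  0.05  0.94 -1.7 ]
rows 1 each mm [-0.1 -0.1 18.5] rot [-0.0008  0.0034  0.0012]
tip in mouth frame (toolx,y,z) mm [-0.5  0.  11.6]
```

View pics/w13o.png

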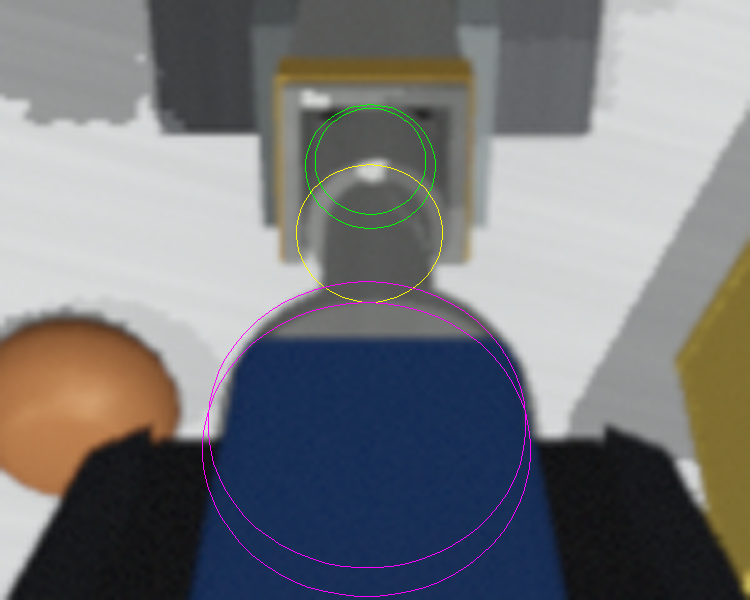

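Call:
{"op": "play_rows", "data": {
  "series": [
    {"dx":0,"dy":0,"dz":7,"ax":0,"ay":0.002,"az":0,"fingers":0},
    {"dx":0,"dy":0,"dz":7,"ax":0,"ay":0,"az":0,"fingers":0},
    {"dx":0,"dy":0,"dz":7,"ax":0,"ay":0,"az":0,"fingers":0}
  ]
}}

```text
t: 9.9
tool_pos: [0.5344, 0.2443, 0.2133]
orientation: [[-0.892, -0.311, 0.326], [-0.293, 0.95, 0.106], [-0.343, -0.001, -0.939]]
wrist_force: [0.7, 1.1, -1.9]
finger_gap: 0.0296
```

```bash
python3 look.py w14 -0.06
```

```text
t 9.9 p [0.5344 0.2443 0.2133] z [ 0.326  0.106 -0.939] y [-0.311  0.95  -0.001] F [ 0.7  1.1 -1.9] M [-0.08  0.31  0.03] gap 0.0296 j [ 0.21  0.02  1.88  0.05  0.9  -1.7 ]
rows 1 each mm [-0.1  0.  25.5] rot [-0.0008  0.0013  0.001 ]
tip in mouth frame (toolx,y,z) mm [-0.2 -0.  34.6]
```

View pics/w14o.png

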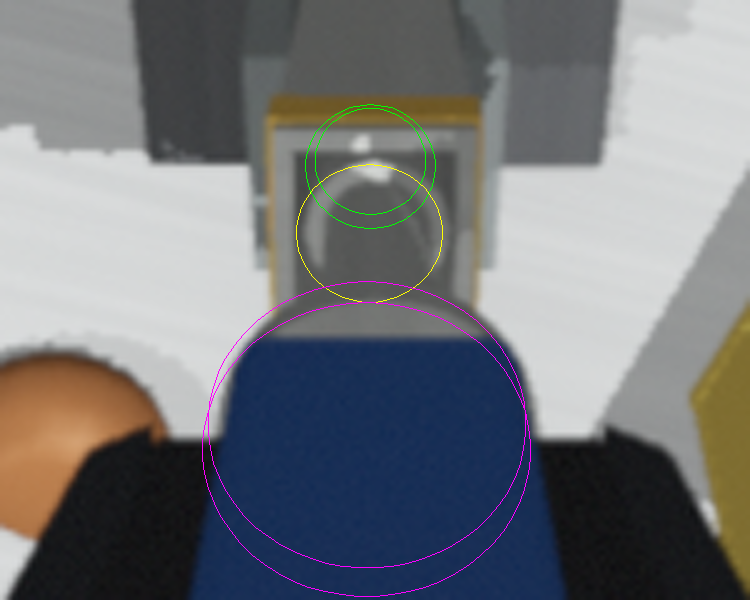

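Call:
{"op": "play_rows", "data": {
  "series": [
    {"dx":0,"dy":0,"dz":8,"ax":0,"ay":0,"az":0,"fingers":0},
    {"dx":0,"dy":0,"dz":8,"ax":0,"ay":0.001,"az":0,"fingers":0},
    {"dx":0,"dy":0,"dz":8,"ax":0,"ay":0,"az":0,"fingers":0}
  ],
  "newtons": 50
}}

```text
t: 10.2
tool_pos: [0.5426, 0.2469, 0.1873]
orientation: [[-0.893, -0.311, 0.324], [-0.293, 0.95, 0.105], [-0.341, -0.001, -0.94]]
wrist_force: [-0.8, -0.3, -1.4]
finger_gap: 0.0299
```

```bash
cat >dep.py <<'E'
from h import *
show(); plan(goal(-.1)); T8,s=pose()
t=np.linalg.inv(Tsh(M0,YAW))@np.append(T8[:3,3]+.12*T8[:3,2],1); print("tip in mouth frame (toolx,y,z) mm",(t[:3]*1e3).round(1),"Ftool",(T8[:3,:3].T@s["wrist_force"]).round(1))
E
python3 dep.py
```

```text
t 10.2 p [0.5426 0.2469 0.1873] z [ 0.324  0.105 -0.94 ] y [-0.311  0.95  -0.001] F [-0.8 -0.3 -1.4] M [-0.04  0.27  0.08] gap 0.0299 j [ 0.21  0.07  1.88  0.05  0.85 -1.7 ]
rows 1 each mm [-1.   0.1 38.2] rot [-0.0007 -0.0014  0.0009]
tip in mouth frame (toolx,y,z) mm [ 1.1 -0.1 61.8] Ftool [ 1.3 -0.   1.1]
```

Call:
{"op": "play_rows", "data": {
  "series": [
    {"dx":-0.5,"dy":0,"dz":7,"ax":0,"ay":-0.001,"az":0,"fingers":0},
    {"dx":-0.3,"dy":0,"dz":7,"ax":0,"ay":0,"az":0,"fingers":0},
    {"dx":0,"dy":0,"dz":7,"ax":0,"ay":0,"az":0,"fingers":0}
  ],
  "newtons": 50
}}

```text
t: 10.45
tool_pos: [0.5507, 0.2496, 0.1657]
orientation: [[-0.893, -0.311, 0.324], [-0.293, 0.95, 0.105], [-0.341, -0.001, -0.94]]
wrist_force: [-4.8, -2.1, 3.8]
finger_gap: 0.0299
```

```bash
python3 dep.py
```

```text
t 10.45 p [0.5507 0.2496 0.1657] z [ 0.324  0.105 -0.94 ] y [-0.311  0.95  -0.001] F [-4.8 -2.1  3.8] M [-0.22  0.87  0.  ] gap 0.0299 j [ 0.21  0.12  1.88  0.05  0.8  -1.7 ]
rows 1 each mm [-0.3  0.1 14.9] rot [-0.0007 -0.0014  0.001 ]
tip in mouth frame (toolx,y,z) mm [ 0.5 -0.1 85.1] Ftool [ 3.6 -0.5 -5.3]
```

Pushing on the plug now. On to the rim.

Call:
{"op": "play_rows", "data": {
  "series": [
    {"dx":-0.3,"dy":0,"dz":6,"ax":0,"ay":-0.001,"az":0,"fingers":0},
    {"dx":0,"dy":0,"dz":5,"ax":0,"ay":0,"az":0,"fingers":0}
  ],
  "newtons": 50
}}

```text
t: 10.62
tool_pos: [0.5546, 0.2509, 0.1543]
orientation: [[-0.893, -0.312, 0.324], [-0.293, 0.95, 0.105], [-0.34, -0.001, -0.94]]
wrist_force: [-4.4, -2.0, 3.1]
finger_gap: 0.0296
```

```bash
python3 dep.py
```

```text
t 10.62 p [0.5546 0.2509 0.1543] z [ 0.324  0.105 -0.94 ] y [-0.312  0.95  -0.001] F [-4.4 -2.   3.1] M [-0.29  0.78 -0.07] gap 0.0296 j [ 0.21  0.14  1.88  0.05  0.78 -1.71]
rows 1 each mm [-0.3  0.   2.7] rot [-0.0007 -0.0017  0.0014]
tip in mouth frame (toolx,y,z) mm [ 0.5 -0.1 97.3] Ftool [ 3.5 -0.6 -4.6]
```

Call:
{"op": "play_rows", "data": {
  "series": [
    {"dx":-0.2,"dy":0,"dz":4,"ax":0,"ay":-0.001,"az":0,"fingers":0},
    {"dx":0,"dy":0,"dz":4,"ax":0,"ay":0,"az":0,"fingers":0}
  ],
  "newtons": 50
}}

```text
t: 10.78
tool_pos: [0.5565, 0.2514, 0.1524]
orientation: [[-0.893, -0.314, 0.323], [-0.296, 0.949, 0.104], [-0.339, -0.003, -0.941]]
wrist_force: [-47.2, -18.2, 55.5]
finger_gap: 0.0294
```

```bash
python3 dep.py
```

```text
t 10.78 p [0.5565 0.2514 0.1524] z [ 0.323  0.104 -0.941] y [-0.314  0.949 -0.003] F [-47.2 -18.2  55.5] M [-1.78  4.03 -0.3 ] gap 0.0294 j [ 0.21  0.15  1.87  0.05  0.78 -1.71]
rows 1 each mm [0.9 0.1 0.3] rot [-0.0018 -0.0034  0.0044]
tip in mouth frame (toolx,y,z) mm [-0.5 -0.3 99.7] Ftool [ 28.8  -2.7 -69.4]
```

Axial force jumped to 69 N at depth 99.7 mm, so the flange is on the rim. I relax the push and check.

Call:
{"op": "play_rows", "data": {
  "series": [
    {"dx":0.5,"dy":0,"dz":-0.3,"ax":0,"ay":0,"az":0,"fingers":0},
    {"dx":0,"dy":0,"dz":0,"ax":0,"ay":0,"az":0,"fingers":0}
  ],
  "newtons": 50
}}

```text
t: 10.95
tool_pos: [0.5565, 0.2516, 0.155]
orientation: [[-0.892, -0.315, 0.325], [-0.297, 0.949, 0.104], [-0.342, -0.004, -0.94]]
wrist_force: [0.6, -0.7, -3.5]
finger_gap: 0.0295
```

```bash
python3 dep.py; python3 look.py w15 -0.1; python3 -c "
from h import *
snap('side','s15'); zoom('s15',160,120,120,120,5,'s15z')"
```

```text
t 10.95 p [0.5565 0.2516 0.155 ] z [ 0.325  0.104 -0.94 ] y [-0.315  0.949 -0.004] F [ 0.6 -0.7 -3.5] M [-0.16  0.5   0.04] gap 0.0295 j [ 0.21  0.15  1.87  0.05  0.78 -1.71]
rows 1 each mm [ 1.8 -0.   2.7] rot [-0.0022 -0.0004  0.0053]
tip in mouth frame (toolx,y,z) mm [-1.8 -0.2 97.3] Ftool [ 0.9 -0.8  3.4]
t 10.95 p [0.5565 0.2516 0.155 ] z [ 0.325  0.104 -0.94 ] y [-0.315  0.949 -0.004] F [ 0.6 -0.7 -3.5] M [-0.16  0.5   0.04] gap 0.0295 j [ 0.21  0.15  1.87  0.05  0.78 -1.71]
rows 1 each mm [ 1.8 -0.   2.7] rot [-0.0022 -0.0004  0.0053]
tip in mouth frame (toolx,y,z) mm [-2.  -0.2 97.4]
```

View pics/w15.png

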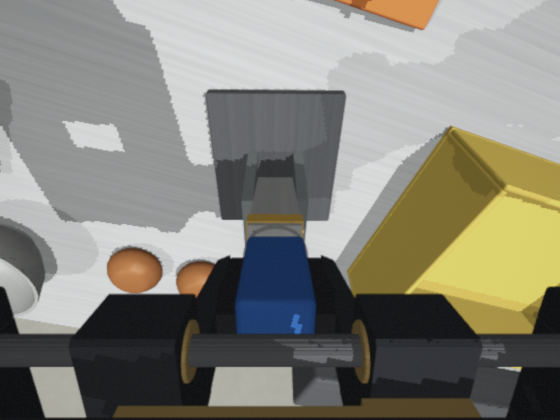

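View pics/s15z.png

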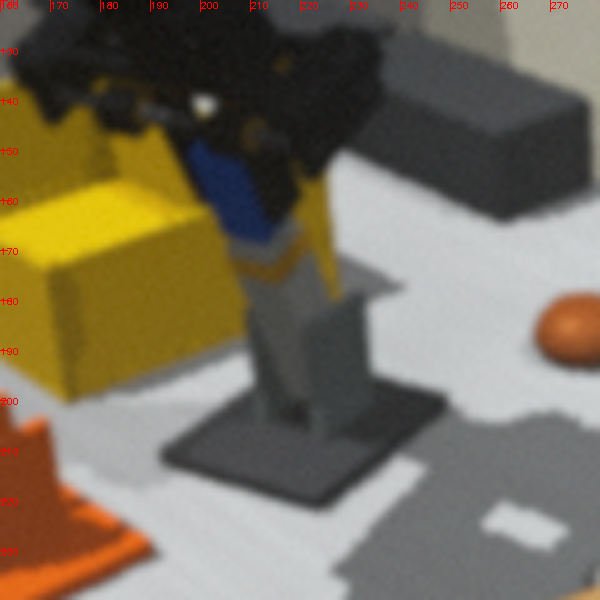

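Relaxing sprang the tool back about 2.5 mm. I press again and open while keeping a light downward push.

Call:
{"op": "play_rows", "data": {
  "series": [
    {"dx":0.8,"dy":0,"dz":4,"ax":0,"ay":0,"az":0,"fingers":0},
    {"dx":0.3,"dy":0,"dz":2.5,"ax":0,"ay":0,"az":0,"fingers":0}
  ],
  "newtons": 50
}}

```text
t: 11.22
tool_pos: [0.5575, 0.2519, 0.1527]
orientation: [[-0.891, -0.316, 0.325], [-0.299, 0.949, 0.103], [-0.341, -0.005, -0.94]]
wrist_force: [-33.6, -13.5, 38.4]
finger_gap: 0.0297
```

```bash
python3 dep.py
```

```text
t 11.22 p [0.5575 0.2519 0.1527] z [ 0.325  0.103 -0.94 ] y [-0.316  0.949 -0.005] F [-33.6 -13.5  38.4] M [-1.35  3.21 -0.2 ] gap 0.0297 j [ 0.21  0.15  1.87  0.05  0.77 -1.71]
rows 1 each mm [ 2.  -0.   0.3] rot [-0.0027 -0.001   0.007 ]
tip in mouth frame (toolx,y,z) mm [-1.9 -0.3 99.7] Ftool [ 20.8  -2.4 -48.4]
```

Call:
{"op": "play_rows", "data": {
  "series": [
    {"dx":0.8,"dy":0,"dz":1.5,"ax":0,"ay":0,"az":0,"fingers":0.5},
    {"dx":0.5,"dy":0,"dz":1,"ax":0,"ay":0,"az":0,"fingers":0.7},
    {"dx":0.3,"dy":0,"dz":0.5,"ax":0,"ay":0,"az":0,"fingers":1}
  ],
  "newtons": 50
}}

```text
t: 11.47
tool_pos: [0.5593, 0.2522, 0.1515]
orientation: [[-0.889, -0.316, 0.331], [-0.298, 0.949, 0.105], [-0.347, -0.006, -0.938]]
wrist_force: [-0.7, -0.4, -0.1]
finger_gap: 0.0475
```

```bash
python3 dep.py
```

```text
t 11.47 p [0.5593 0.2522 0.1515] z [ 0.331  0.105 -0.938] y [-0.316  0.949 -0.006] F [-0.7 -0.4 -0.1] M [0.02 0.13 0.04] gap 0.0475 j [ 0.21  0.16  1.87  0.05  0.76 -1.71]
rows 1 each mm [ 3.3  0.2 -1.5] rot [-0.0033  0.005   0.0071]
tip in mouth frame (toolx,y,z) mm [ -3.9  -0.6 101.5] Ftool [ 0.7 -0.1 -0.2]
```

Released. I open fully and retreat along the axis.

Call:
{"op": "play_rows", "data": {
  "series": [
    {"dx":0,"dy":0,"dz":0,"ax":0,"ay":0,"az":0,"fingers":1},
    {"dx":0,"dy":0,"dz":-1,"ax":0,"ay":0,"az":0,"fingers":1},
    {"dx":0,"dy":0,"dz":-8,"ax":0,"ay":0,"az":0,"fingers":1},
    {"dx":0,"dy":0,"dz":-15,"ax":0,"ay":0,"az":0,"fingers":1},
    {"dx":0,"dy":0,"dz":-25,"ax":0,"ay":0,"az":0,"fingers":1}
  ]
}}

```text
t: 11.88
tool_pos: [0.5405, 0.2461, 0.1913]
orientation: [[-0.893, -0.315, 0.32], [-0.298, 0.949, 0.102], [-0.336, -0.004, -0.942]]
wrist_force: [-0.1, -0.1, 0.2]
finger_gap: 0.0811
```

Call:
{"op": "play_rows", "data": {
  "series": [
    {"dx":0,"dy":0,"dz":-30,"ax":0,"ay":0,"az":0,"fingers":1},
    {"dx":0,"dy":0,"dz":-30,"ax":0,"ay":0,"az":0,"fingers":1},
    {"dx":0,"dy":0,"dz":-30,"ax":0,"ay":0,"az":0,"fingers":1},
    {"dx":0,"dy":0,"dz":0,"ax":0,"ay":0,"az":0,"fingers":1}
  ]
}}

```text
t: 12.22
tool_pos: [0.5101, 0.2364, 0.2838]
orientation: [[-0.892, -0.315, 0.323], [-0.298, 0.949, 0.103], [-0.339, -0.004, -0.941]]
wrist_force: [0.9, -0.2, 1.4]
finger_gap: 0.0875
```

```bash
python3 -c "
from h import *
show()
for a,b in (('wrist','w16'),('side','s16'),('scene','c16')): snap(a,b)
zoom('s16',160,120,120,120,5,'s16z');zoom('c16',360,150,80,140,4,'c16z');zoom('w16',240,130,90,100,6,'w16z')"
```

```text
t 12.22 p [0.5101 0.2364 0.2838] z [ 0.323  0.103 -0.941] y [-0.315  0.949 -0.004] F [ 0.9 -0.2  1.4] M [0.04 0.11 0.02] gap 0.0875 j [ 0.2  -0.11  1.86  0.04  1.06 -1.7 ]
```

View pics/s16z.png

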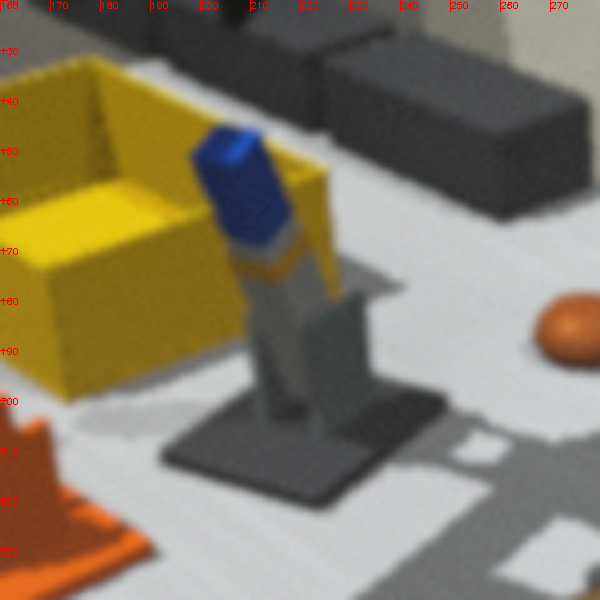

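View pics/c16.png

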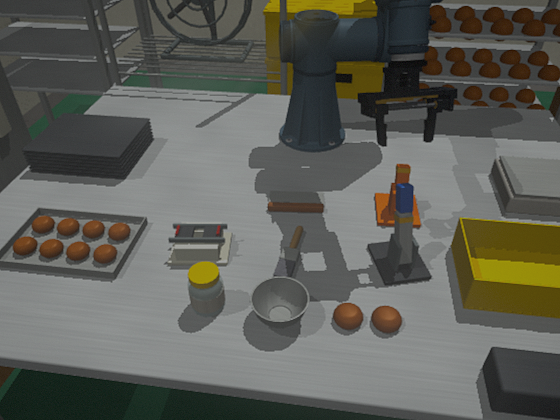

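View pics/w16.png

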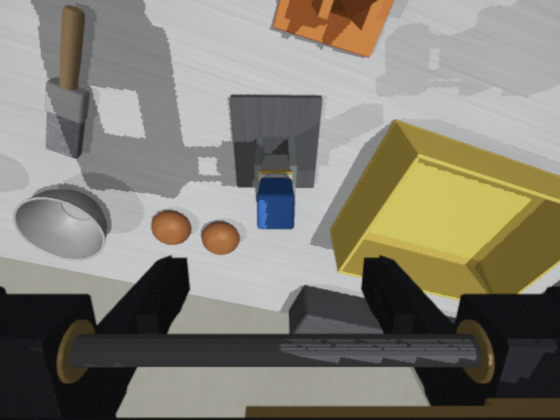

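View pics/c16z.png

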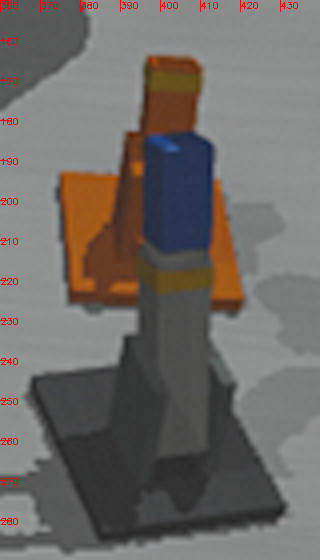

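```bash
python3 - <<'E'
from h import *
a=ax(); T=Tsh(M0,YAW); x=T[:3,0]; y=T[:3,1]
def draw(f,win,k,out,e,M):
    W=dict(np.load(f"pics/{f}.npz")); im=cv2.imread(f"pics/{f}.png"); X,Y,w,h=win
    im=cv2.resize(im[Y:Y+h,X:X+w],None,fx=k,fy=k,interpolation=cv2.INTER_CUBIC); im=np.hstack([im,im.copy()])
    t=np.linspace(0,2*np.pi,60)
    def pl(P,c):
        uv=(proj(W,P)-[X,Y]+.5)*k-.5; uv[:,0]+=w*k; cv2.polylines(im,[np.round(uv).astype(int)],True,c,1)
    S=[(-1,-1),(-1,1),(1,1),(1,-1)]
    for s,hf,c in [(0,.0152,(0,255,255)),(.006+e,.015,(0,255,0)),(.066+e,.015,(0,255,0))]:
        pl(np.array([M+s*a+hf*(i*x+j*y) for i,j in S]),c)
    for s in (e,.006+e): pl(np.array([M+s*a+.018*(np.cos(u)*x+np.sin(u)*y) for u in t]),(255,0,255))
    cv2.imwrite(f"pics/{out}.png",im)
draw("s16",(185,135,55,60),7,"s16d",0,M0)
draw("c16",(375,170,60,60),6,"c16d",0,M0)
draw("w16",(240,160,70,80),5,"w16d",0,M0)
E
```

```text
(no output)
```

View pics/s16d.png

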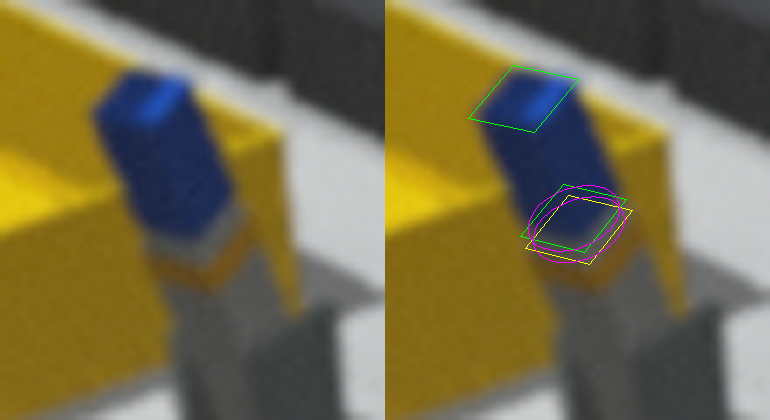

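View pics/c16d.png

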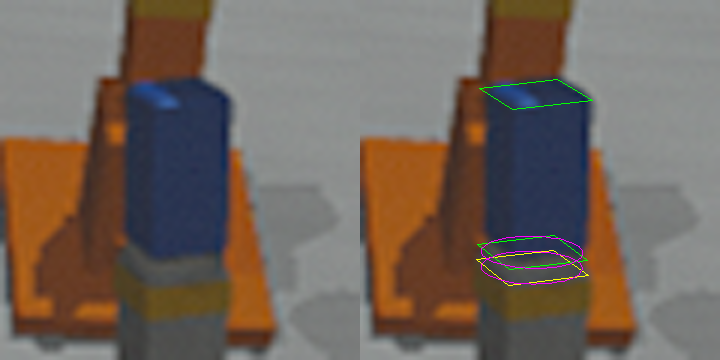

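View pics/w16d.png

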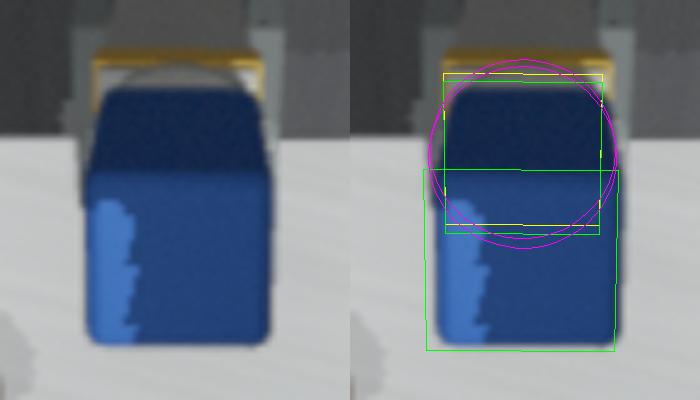

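The scene and side overlays leave a few mm of doubt about the seating, so I want a closer, flatter wrist view of the rim.

```bash
python3 - <<'E'
from h import *
c,s_=np.cos(np.radians(18)),np.sin(np.radians(18))
G=Tsh(M0+[-.095*c,-.095*s_,.075],18,50); print(G[:3,3]); plan(G)
T,s=pose();L=np.real(logm(np.linalg.inv(T)@G))
for f in (.25,.5,.75,1): print((T@expm(L*f))[:3,3].round(3))
E
```

```text
[0.47194963 0.22404339 0.208     ]
rows 5 each mm [13.9  0.1  7.8] rot [ 1.000e-04 -1.072e-01  1.400e-03]
[0.496 0.232 0.262]
[0.486 0.228 0.245]
[0.478 0.226 0.227]
[0.472 0.224 0.208]
```

Call:
{"op": "play_rows", "data": {
  "series": [
    {"dx":14,"dy":0,"dz":7,"ax":0,"ay":-0.107,"az":0,"fingers":1},
    {"dx":14,"dy":0,"dz":7,"ax":0,"ay":-0.107,"az":0,"fingers":1},
    {"dx":14,"dy":0,"dz":7,"ax":0,"ay":-0.107,"az":0,"fingers":1},
    {"dx":14,"dy":0,"dz":7,"ax":0,"ay":-0.107,"az":0,"fingers":1},
    {"dx":0,"dy":0,"dz":0,"ax":0,"ay":0,"az":0,"fingers":1}
  ]
}}

```text
t: 12.78
tool_pos: [0.4687, 0.2224, 0.21]
orientation: [[-0.688, -0.311, 0.656], [-0.227, 0.95, 0.213], [-0.689, -0.002, -0.724]]
wrist_force: [-2.1, -0.8, -4.0]
finger_gap: 0.0882
```

```bash
python3 -c "
from h import *
show(); m,_=snap('wrist','w17'); u=proj(m,M0)[0]; print(u); np.save('u.npy',u)
x,y=int(u[0])-55,int(u[1])-70; zoom('w17',max(x,0),max(y,0),110,110,6,'w17z')"
```

```text
t 12.78 p [0.4687 0.2224 0.21  ] z [ 0.656  0.213 -0.724] y [-0.311  0.95  -0.002] F [-2.1 -0.8 -4. ] M [-0.06  0.51  0.01] gap 0.0882 j [ 0.14 -0.35  2.34  0.3   0.41 -1.98]
[274.219132   220.21393879]
```

View pics/w17z.png

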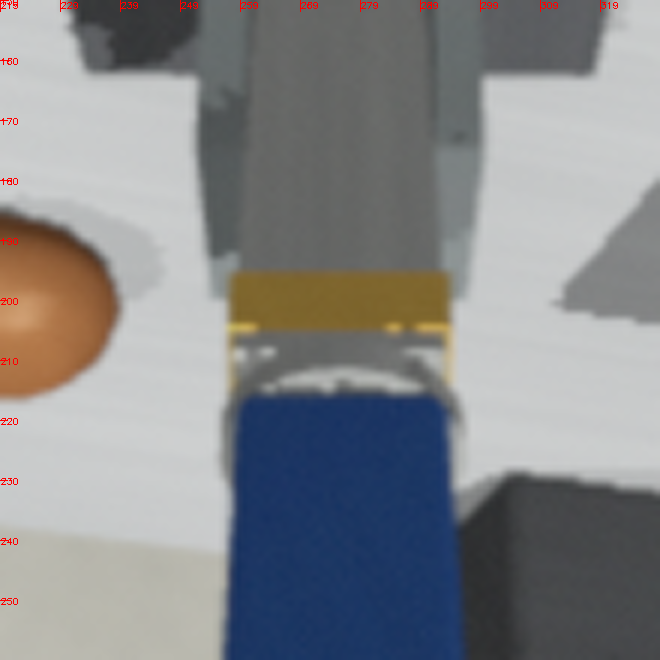

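```bash
python3 - <<'E'
from h import *
a=ax(); T=Tsh(M0,YAW); x=T[:3,0]; y=T[:3,1]
W=dict(np.load("pics/w17.npz")); im0=cv2.imread("pics/w17.png"); X,Y,w,h=245,185,60,55;k=6
outs=[]
M=M0.copy()
for e in (None,0,.003):
    im=cv2.resize(im0[Y:Y+h,X:X+w],None,fx=k,fy=k,interpolation=cv2.INTER_CUBIC)
    if e is not None:
        def pl(P,c):
            uv=(proj(W,P)-[X,Y]+.5)*k-.5; 
            cv2.polylines(im,[np.round(uv+sh).astype(int)],True,c,1)
        # shift so rim robot-side edge matches observed (y=330/6 row in prev crop; x centre 340/6)
        r=proj(W,M+.0152*x)[0]; obs=np.array([219+340/6,150+329/6]); sh=(obs-r)*k; print("shift px",sh/k)
        S=[(-1,-1),(-1,1),(1,1),(1,-1)]; t=np.linspace(0,2*np.pi,80)
        for s,hf,c in [(0,.0152,(0,255,255)),(.006+e,.015,(0,255,0))]:
            pl(np.array([M+s*a+hf*(i*x+j*y) for i,j in S]),c)
        for s in (e,.006+e): pl(np.array([M+s*a+.018*(np.cos(u)*x+np.sin(u)*y) for u in t]),(255,0,255))
    outs.append(im)
cv2.imwrite("pics/w17d.png",cv2.resize(np.hstack(outs),None,fx=.74,fy=.74))
E
```

```text
shift px [ 1.45693787 -2.65100575]
shift px [ 1.45693787 -2.65100575]
```

View pics/w17d.png

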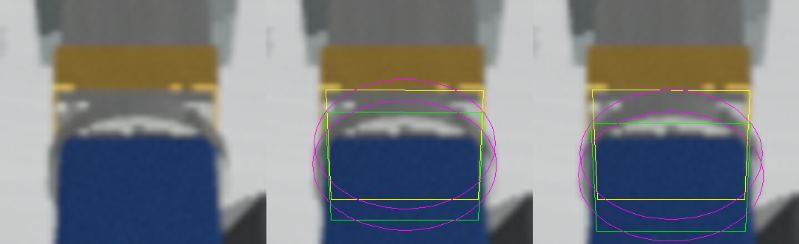

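```bash
python3 - <<'E'
import cv2,numpy as np
a=cv2.imread("pics/scene0.png")[200:235,385:425]; b=cv2.imread("pics/c16.png")[200:235,385:425]
k=9
f=lambda i:cv2.resize(i,None,fx=k,fy=k,interpolation=cv2.INTER_NEAREST)
o=np.hstack([f(a),f(b)])
for i in range(0,35,5): cv2.putText(o,str(200+i),(0,i*k+6),0,.35,(0,0,255)); o[i*k,:]=o[i*k,:]//2
for i in range(0,40,5): o[:,i*k]=o[:,i*k]//2;o[:,360+i*k]=o[:,360+i*k]//2
cv2.imwrite("pics/cmp.png",o)
a=cv2.imread("pics/side0.png")[155:190,195:235]; b=cv2.imread("pics/s16.png")[155:190,195:235]
o=np.hstack([f(a),f(b)])
for i in range(0,35,5): cv2.putText(o,str(155+i),(0,i*k+6),0,.35,(0,0,255)); o[i*k,:]=o[i*k,:]//2
for i in range(0,40,5): o[:,i*k]=o[:,i*k]//2;o[:,360+i*k]=o[:,360+i*k]//2
cv2.imwrite("pics/cmp2.png",o)
E
```

```text
(no output)
```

View pics/cmp.png

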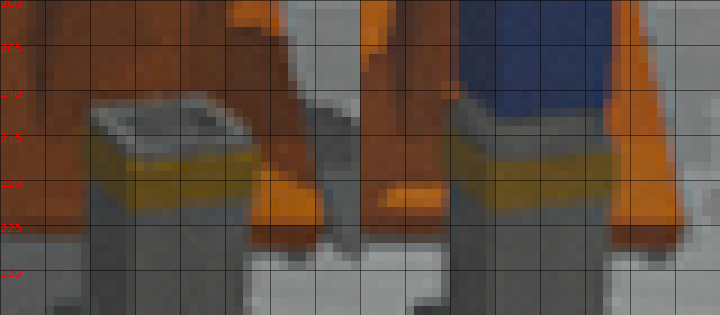

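View pics/cmp2.png

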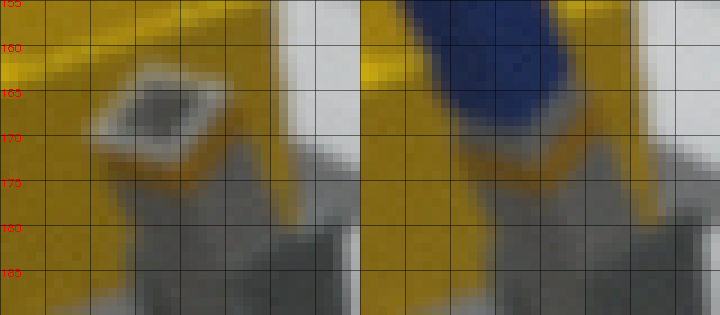

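The close view shows the flange arc a few mm short of the rim edge: the blue starts at row 215 and the rim line is at row 205. So the lance is probably about 4 mm short of home. I will press axially on the grip's end with closed fingertips, which lets the lance align itself in the bore.

```bash
cat >> h.py <<'E'
M1=M0+Tsh(M0,YAW)[:3,0]*.0005
def top(d): return Tsh(M1+d*ax(),YAW)
def topd():
    T,s=pose(); t=np.linalg.inv(Tsh(M1,YAW))@np.append(T[:3,3],1)
    print("TCP rel mouth x,y,height",(t[:3]*1e3*[1,1,-1]).round(1),"Ftool",(T[:3,:3].T@s["wrist_force"]).round(1))
E
python3 - <<'E'
from h import *
plan(top(.13)); G=top(.13)
T,s=pose();L=np.real(logm(np.linalg.inv(T)@G))
for f in (.25,.5,.75,1): print((T@expm(L*f))[:3,3].round(3))
E
```

```text
rows 4 each mm [-15.9   0.2  -1.1] rot [-0.0005  0.1036  0.0004]
[0.483 0.227 0.227]
[0.494 0.231 0.238]
[0.507 0.235 0.247]
[0.52  0.239 0.255]
```

Call:
{"op": "play_rows", "data": {
  "series": [
    {"dx":-16,"dy":0,"dz":-6,"ax":0,"ay":0.104,"az":0,"fingers":0},
    {"dx":-16,"dy":0,"dz":-4,"ax":0,"ay":0.104,"az":0,"fingers":0},
    {"dx":-16,"dy":0,"dz":-1,"ax":0,"ay":0.104,"az":0,"fingers":0},
    {"dx":-16,"dy":0,"dz":-1,"ax":0,"ay":0.09,"az":0,"fingers":0},
    {"dx":0,"dy":0,"dz":0,"ax":0,"ay":0,"az":0,"fingers":0}
  ]
}}

```text
t: 13.25
tool_pos: [0.5217, 0.2336, 0.2661]
orientation: [[-0.904, -0.295, 0.31], [-0.283, 0.955, 0.084], [-0.321, -0.012, -0.947]]
wrist_force: [0.4, -0.1, 1.1]
finger_gap: 0.057
```

```bash
python3 - <<'E'
from h import *
show();topd(); plan(top(.1))
E
```

```text
t 13.25 p [0.5217 0.2336 0.2661] z [ 0.31   0.084 -0.947] y [-0.295  0.955 -0.012] F [ 0.4 -0.1  1.1] M [ 0.01  0.12 -0.  ] gap 0.057 j [ 0.2  -0.06  1.84  0.02  1.04 -1.68]
TCP rel mouth x,y,height [ -4.   -6.2 140.3] Ftool [-0.7 -0.2 -0.9]
rows 2 each mm [ 1.7  3.3 20.2] rot [-0.0086 -0.0111 -0.0056]
```

Call:
{"op": "play_rows", "data": {
  "series": [
    {"dx":3,"dy":6,"dz":3,"ax":-0.016,"ay":-0.022,"az":-0.011,"fingers":0},
    {"dx":0,"dy":0,"dz":0,"ax":0,"ay":0,"az":0,"fingers":0},
    {"dx":0,"dy":0,"dz":0,"ax":0,"ay":0,"az":0,"fingers":0},
    {"dx":0,"dy":0,"dz":0,"ax":0,"ay":0,"az":0,"fingers":0},
    {"dx":0,"dy":0,"dz":0,"ax":0,"ay":0,"az":0,"fingers":0}
  ]
}}

```text
t: 13.67
tool_pos: [0.5233, 0.2391, 0.267]
orientation: [[-0.892, -0.307, 0.331], [-0.29, 0.952, 0.103], [-0.347, -0.004, -0.938]]
wrist_force: [-0.4, -0.2, -0.3]
finger_gap: 0.0239
```

Call:
{"op": "play_rows", "data": {
  "series": [
    {"dx":0,"dy":0,"dz":0,"ax":0,"ay":0,"az":0,"fingers":0},
    {"dx":0,"dy":0,"dz":0,"ax":0,"ay":0,"az":0,"fingers":0},
    {"dx":0,"dy":0,"dz":0,"ax":0,"ay":0,"az":0,"fingers":0},
    {"dx":0,"dy":0,"dz":0,"ax":0,"ay":0,"az":0,"fingers":0}
  ]
}}

```text
t: 14.0
tool_pos: [0.521, 0.2384, 0.2667]
orientation: [[-0.892, -0.307, 0.331], [-0.289, 0.952, 0.102], [-0.346, -0.005, -0.938]]
wrist_force: [0.4, -0.5, -0.9]
finger_gap: 0.0003
```

```bash
python3 - <<'E'
from h import *
show();topd(); plan(top(.085))
snap("wrist","w18")
E
```

```text
t 14.0 p [0.521  0.2384 0.2667] z [ 0.331  0.102 -0.938] y [-0.307  0.952 -0.005] F [ 0.4 -0.5 -0.9] M [0.02 0.19 0.01] gap 0.0003 j [ 0.2  -0.08  1.86  0.04  1.01 -1.69]
TCP rel mouth x,y,height [ -4.9  -1.4 140.7] Ftool [ 0.1 -0.6  0.9]
rows 2 each mm [ 2.6  0.8 27.8] rot [-0.0028  0.0022 -0.0011]
```

View pics/w18.png

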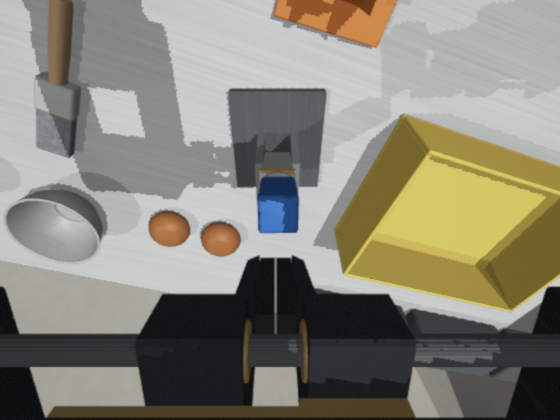

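Fingers are shut at (275,270), above the blue grip end at (278,218). I approach in steps along the axis.

Call:
{"op": "play_rows", "data": {
  "series": [
    {"dx":3,"dy":1,"dz":25,"ax":-0.003,"ay":0.002,"az":0,"fingers":0},
    {"dx":2,"dy":0.5,"dz":20,"ax":0,"ay":0,"az":0,"fingers":0},
    {"dx":0,"dy":0,"dz":0,"ax":0,"ay":0,"az":0,"fingers":0}
  ]
}}

```text
t: 14.3
tool_pos: [0.5323, 0.2434, 0.2241]
orientation: [[-0.891, -0.308, 0.333], [-0.289, 0.951, 0.105], [-0.349, -0.002, -0.937]]
wrist_force: [-0.5, -0.5, -0.2]
finger_gap: 0.0007
```

```bash
python3 - <<'E'
from h import *
topd(); plan(top(.075))
E
```

```text
TCP rel mouth x,y,height [-1.9 -0.2 96.5] Ftool [ 0.7 -0.3  0. ]
rows 1 each mm [ 2.1  0.3 21.4] rot [-0.0032  0.0076 -0.0021]
```

Call:
{"op": "play_rows", "data": {
  "series": [
    {"dx":1.5,"dy":0,"dz":12,"ax":-0.003,"ay":0.008,"az":-0.002,"fingers":0},
    {"dx":0.8,"dy":0,"dz":6,"ax":0,"ay":0,"az":0,"fingers":0}
  ]
}}

```text
t: 14.47
tool_pos: [0.5364, 0.2447, 0.2073]
orientation: [[-0.893, -0.311, 0.325], [-0.292, 0.95, 0.106], [-0.342, -0.0, -0.94]]
wrist_force: [-0.3, -0.1, 0.4]
finger_gap: 0.0003
```

```bash
python3 - <<'E'
from h import *
topd(); plan(top(.07))
E
```

```text
TCP rel mouth x,y,height [-0.2 -0.2 79.1] Ftool [ 0.2 -0.  -0.5]
rows 1 each mm [0.2 0.2 9.1] rot [-0.0001 -0.      0.0002]
```

Call:
{"op": "play_rows", "data": {
  "series": [
    {"dx":0.2,"dy":0.2,"dz":4,"ax":0,"ay":0,"az":0,"fingers":0},
    {"dx":0,"dy":0,"dz":3,"ax":0,"ay":0,"az":0,"fingers":0}
  ]
}}

```text
t: 14.63
tool_pos: [0.5386, 0.2456, 0.2008]
orientation: [[-0.893, -0.311, 0.325], [-0.292, 0.951, 0.106], [-0.342, -0.0, -0.94]]
wrist_force: [-0.4, 0.0, 0.0]
finger_gap: 0.0003
```

```bash
python3 - <<'E'
from h import *
topd()
E
```

```text
TCP rel mouth x,y,height [-0.2 -0.  72.2] Ftool [ 0.4  0.1 -0.2]
```

Call:
{"op": "play_rows", "data": {
  "series": [
    {"dx":0.1,"dy":0,"dz":2.5,"ax":0,"ay":0,"az":0,"fingers":0}
  ]
}}

```text
t: 14.72
tool_pos: [0.5396, 0.2459, 0.1988]
orientation: [[-0.893, -0.311, 0.326], [-0.292, 0.951, 0.106], [-0.343, -0.0, -0.939]]
wrist_force: [-0.5, -0.3, -0.2]
finger_gap: 0.0005
```

```bash
python3 - <<'E'
from h import *
topd()
E
```

```text
TCP rel mouth x,y,height [-0.5 -0.  70. ] Ftool [ 0.6 -0.1  0. ]
```

Call:
{"op": "play_rows", "data": {
  "series": [
    {"dx":0,"dy":0,"dz":2.5,"ax":0,"ay":0,"az":0,"fingers":0}
  ]
}}

```text
t: 14.8
tool_pos: [0.5407, 0.2463, 0.1969]
orientation: [[-0.893, -0.311, 0.327], [-0.292, 0.951, 0.106], [-0.344, -0.0, -0.939]]
wrist_force: [-1.3, -0.2, -0.1]
finger_gap: 0.0005
```

```bash
python3 - <<'E'
from h import *
topd()
E
```

```text
TCP rel mouth x,y,height [-1.  -0.  67.9] Ftool [ 1.2  0.2 -0.4]
```

Call:
{"op": "play_rows", "data": {
  "series": [
    {"dx":0.3,"dy":0,"dz":2.5,"ax":0,"ay":0.001,"az":0,"fingers":0}
  ]
}}

```text
t: 14.88
tool_pos: [0.5421, 0.2468, 0.1973]
orientation: [[-0.892, -0.311, 0.328], [-0.292, 0.95, 0.107], [-0.345, -0.001, -0.939]]
wrist_force: [-21.5, -6.6, 34.9]
finger_gap: 0.0006
```

```bash
python3 - <<'E'
from h import *
topd()
E
```

```text
TCP rel mouth x,y,height [-2.5 -0.  67.7] Ftool [  9.1   0.3 -40.5]
```

Call:
{"op": "play_rows", "data": {
  "series": [
    {"dx":0.3,"dy":0,"dz":2.5,"ax":0,"ay":0.001,"az":0,"fingers":0}
  ]
}}

```text
t: 14.97
tool_pos: [0.5424, 0.247, 0.1976]
orientation: [[-0.892, -0.312, 0.328], [-0.293, 0.95, 0.106], [-0.344, -0.002, -0.939]]
wrist_force: [-23.3, -9.3, 25.5]
finger_gap: -0.0002
```

```bash
python3 - <<'E'
from h import *
topd()
E
```

```text
TCP rel mouth x,y,height [-2.9  0.1 67.8] Ftool [ 14.7  -1.6 -32.6]
```

Call:
{"op": "play_rows", "data": {
  "series": [
    {"dx":0,"dy":0,"dz":-4,"ax":0,"ay":0,"az":0,"fingers":0},
    {"dx":0,"dy":0,"dz":-25,"ax":0,"ay":0,"az":0,"fingers":0},
    {"dx":0,"dy":0,"dz":-35,"ax":0,"ay":0,"az":0,"fingers":0},
    {"dx":0,"dy":0,"dz":-35,"ax":0,"ay":0,"az":0,"fingers":0}
  ]
}}

```text
t: 15.3
tool_pos: [0.5065, 0.2355, 0.2877]
orientation: [[-0.896, -0.312, 0.317], [-0.294, 0.95, 0.103], [-0.334, -0.001, -0.943]]
wrist_force: [0.4, 0.9, 0.4]
finger_gap: 0.0005
```

```bash
python3 - <<'E'
from h import *
show();topd()
a=np.radians(-65)
G=Tsh(M0+[-.12*np.cos(a),-.12*np.sin(a),.09],-65,48); plan(G); print(G[:3,3])
T,s=pose();L=np.real(logm(np.linalg.inv(T)@G)); X=np.load("X.npy")
for f in np.linspace(0,1,7):
  Q=T@expm(L*f); print(Q[:3,3].round(3),(Q@X)[:3,3].round(3))
print(proj(dict(K=np.load("pics/w16.npz")["K"],world_from_camera=G@X),M0))
E
```

```text
t 15.3 p [0.5065 0.2355 0.2877] z [ 0.317  0.103 -0.943] y [-0.312  0.95  -0.001] F [0.4 0.9 0.4] M [-0.02  0.13  0.02] gap 0.0005 j [ 0.2  -0.12  1.86  0.04  1.07 -1.7 ]
TCP rel mouth x,y,height [  1.7   0.4 165.4] Ftool [-0.7  0.7 -0.1]
rows 13 each mm [ 5.1 10.7  1.9] rot [ 0.0625 -0.0312  0.0937]
[0.51158581 0.36215693 0.223     ]
[0.506 0.236 0.288] [0.384 0.197 0.397]
[0.492 0.256 0.28 ] [0.356 0.251 0.379]
[0.483 0.278 0.27 ] [0.343 0.31  0.357]
[0.481 0.302 0.259] [0.345 0.369 0.333]
[0.485 0.324 0.247] [0.364 0.425 0.307]
[0.496 0.345 0.235] [0.397 0.474 0.282]
[0.512 0.362 0.223] [0.443 0.512 0.258]
[[273.75103129 205.9543382 ]]
```

Call:
{"op": "play_rows", "data": {
  "series": [
    {"dx":5,"dy":11,"dz":0,"ax":0.0625,"ay":-0.031,"az":0.094,"fingers":0},
    {"dx":5,"dy":11,"dz":0,"ax":0.0625,"ay":-0.031,"az":0.094,"fingers":0},
    {"dx":5,"dy":11,"dz":1,"ax":0.0625,"ay":-0.031,"az":0.094,"fingers":0},
    {"dx":5,"dy":11,"dz":1,"ax":0.0625,"ay":-0.031,"az":0.094,"fingers":0},
    {"dx":5,"dy":11,"dz":1,"ax":0.0625,"ay":-0.031,"az":0.094,"fingers":0}
  ]
}}

```text
t: 15.72
tool_pos: [0.4879, 0.2752, 0.2899]
orientation: [[-0.868, 0.157, 0.472], [0.101, 0.985, -0.142], [-0.487, -0.075, -0.87]]
wrist_force: [0.1, 0.2, 0.1]
finger_gap: 0.0002
```

Call:
{"op": "play_rows", "data": {
  "series": [
    {"dx":5,"dy":11,"dz":2,"ax":0.0625,"ay":-0.031,"az":0.094,"fingers":0},
    {"dx":5,"dy":11,"dz":2,"ax":0.0625,"ay":-0.031,"az":0.094,"fingers":0},
    {"dx":5,"dy":11,"dz":2,"ax":0.0625,"ay":-0.031,"az":0.094,"fingers":0},
    {"dx":5,"dy":11,"dz":2,"ax":0.0625,"ay":-0.031,"az":0.094,"fingers":0},
    {"dx":5,"dy":11,"dz":2,"ax":0.0625,"ay":-0.031,"az":0.094,"fingers":0}
  ]
}}

```text
t: 16.13
tool_pos: [0.4923, 0.3304, 0.2701]
orientation: [[-0.592, 0.656, 0.469], [0.473, 0.753, -0.457], [-0.653, -0.049, -0.756]]
wrist_force: [1.2, -0.2, 0.8]
finger_gap: 0.0006
```

```bash
python3 - <<'E'
from h import *
show()
a=np.radians(-65)
G=Tsh(M0+[-.12*np.cos(a),-.12*np.sin(a),.09],-65,48); plan(G); print(G[:3,3])
E
```

```text
t 16.13 p [0.4923 0.3304 0.2701] z [ 0.469 -0.457 -0.756] y [ 0.656  0.753 -0.049] F [ 1.2 -0.2  0.8] M [ 0.25  0.24 -0.02] gap 0.0006 j [ 0.74  0.25  1.62 -0.74  1.31  0.08]
rows 4 each mm [10.1  9.3  6.2] rot [ 0.0645 -0.0283  0.0832]
[0.51158581 0.36215693 0.223     ]
```

Call:
{"op": "play_rows", "data": {
  "series": [
    {"dx":10,"dy":9,"dz":6,"ax":0.0645,"ay":-0.028,"az":0.083,"fingers":0},
    {"dx":10,"dy":9,"dz":6,"ax":0.0645,"ay":-0.028,"az":0.083,"fingers":0},
    {"dx":10,"dy":9,"dz":6,"ax":0.0645,"ay":-0.028,"az":0.083,"fingers":0},
    {"dx":5,"dy":4,"dz":3,"ax":0.03,"ay":-0.014,"az":0.04,"fingers":0},
    {"dx":0,"dy":0,"dz":0,"ax":0,"ay":0,"az":0,"fingers":0}
  ]
}}

```text
t: 16.55
tool_pos: [0.5071, 0.3651, 0.2266]
orientation: [[-0.309, 0.889, 0.337], [0.601, 0.457, -0.655], [-0.737, 0.0, -0.676]]
wrist_force: [0.6, -0.7, -0.5]
finger_gap: 0.0002
```

```bash
python3 -c "
from h import *
show(); m,_=snap('wrist','w19'); u=proj(m,M0)[0]; print(u)
x,y=int(u[0])-55,int(u[1])-55; zoom('w19',max(x,0),max(y,0),110,100,6,'w19z')"
```

```text
t 16.55 p [0.5071 0.3651 0.2266] z [ 0.337 -0.655 -0.676] y [0.889 0.457 0.   ] F [ 0.6 -0.7 -0.5] M [0.24 0.19 0.03] gap 0.0002 j [ 0.79  0.55  1.36 -0.78  1.56  0.45]
[272.516371   206.11353827]
```

View pics/w19z.png

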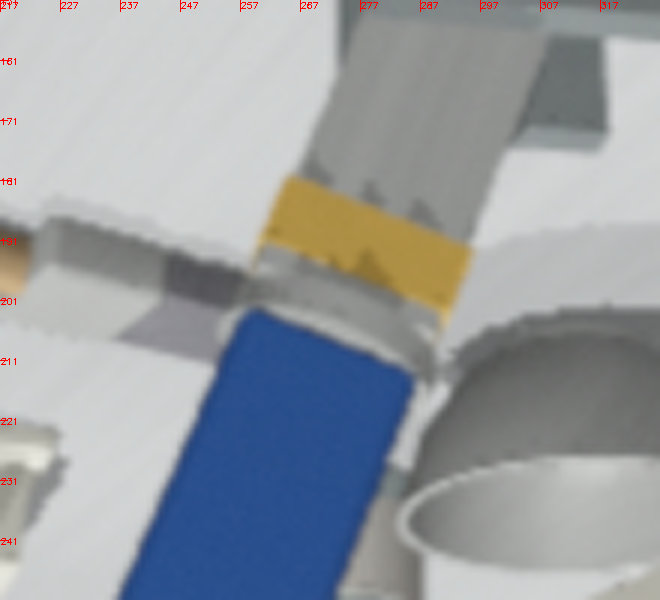

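View pics/w19.png

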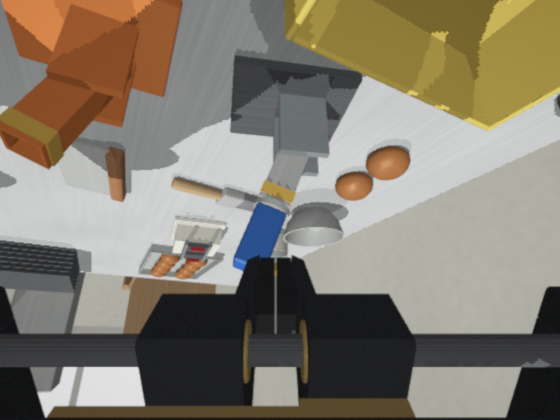

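```bash
cat > ov.py <<'E'
import sys
from h import *
f=sys.argv[1]; es=[float(v) for v in sys.argv[2:]]
a=ax(); T=Tsh(M0,YAW); x=T[:3,0]; y=T[:3,1]
W=dict(np.load(f"pics/{f}.npz")); im0=cv2.imread(f"pics/{f}.png"); X,Y,w,h=240,165,65,65;k=6
outs=[]
M=M0.copy()
for e in [None]+es:
    im=cv2.resize(im0[Y:Y+h,X:X+w],None,fx=k,fy=k,interpolation=cv2.INTER_CUBIC)
    if e is not None:
        P2=lambda P:(proj(W,P)-[X,Y]+.5)*k-.5
        S=[(-1,-1),(-1,1),(1,1),(1,-1)]; t=np.linspace(0,2*np.pi,80)
        def pl(P,c): cv2.polylines(im,[np.round(P2(P)+sh).astype(int)],True,c,1)
        sh=0
        if "SH" in globals(): sh=SH
        for s,hf,c in [(0,.0152,(0,0,255)),(-.012,.0152,(0,255,255)),(.006+e,.015,(0,255,0)),(.066+e,.015,(0,255,0))]:
            pl(np.array([M+s*a+hf*(i*x+j*y) for i,j in S]),c)
        for s in (e,.006+e): pl(np.array([M+s*a+.018*(np.cos(u)*x+np.sin(u)*y) for u in t]),(255,0,255))
    outs.append(im)
o=np.hstack(outs); cv2.imwrite(f"pics/{f}d.png",cv2.resize(o,None,fx=790/o.shape[1],fy=790/o.shape[1]) if o.shape[1]>790 else o)
E
python3 ov.py w19 0
```

```text
(no output)
```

View pics/w19d.png

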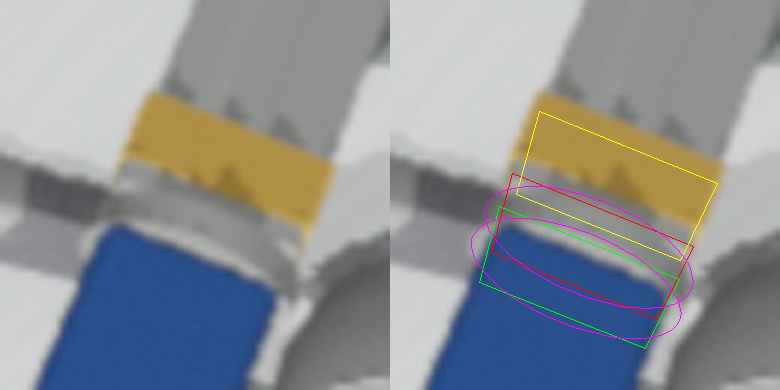

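```bash
python3 - <<'E'
from h import *
c=cams(); D=c["side"]; g=onz(D,(174,200),0); print("box corner",g)
for z in (.05,.08,.1,.12): print(z,proj(D,[g[0],g[1],z])[0])
S=c["scene"]
for uv in [(457,308),(455,222)]: print(onz(S,uv,0))
E
```

```text
box corner [0.50593813 0.39158821 0.        ]
0.05 [171.50200407 184.89964434]
0.08 [169.95566947 175.55207014]
0.1 [168.90418109 169.19583544]
0.12 [167.83574911 162.7371768 ]
[7.00075464e-01 3.78820853e-01 1.11022302e-16]
[0.4070783  0.41560353 0.        ]
```

```bash
python3 - <<'E'
from h import *
a=np.radians(-68)
G=Tsh(M0+[-.105*np.cos(a),-.105*np.sin(a),.055],-68,62); plan(G); X=np.load("X.npy"); print(G[:3,3],(G@X)[:3,3],proj(dict(K=np.load("pics/w16.npz")["K"],world_from_camera=G@X),M0))
E
```

```text
rows 3 each mm [ 6.3  2.9 13.2] rot [ 0.0254 -0.0845  0.0181]
[0.52296631 0.3507543  0.188     ] [0.46083996 0.50757809 0.18195427] [[273.60880776 203.22937433]]
```

Call:
{"op": "play_rows", "data": {
  "series": [
    {"dx":6,"dy":3,"dz":12,"ax":0.025,"ay":-0.0845,"az":0.018,"fingers":0},
    {"dx":6,"dy":3,"dz":12,"ax":0.025,"ay":-0.0845,"az":0.018,"fingers":0},
    {"dx":6,"dy":3,"dz":11,"ax":0.025,"ay":-0.0845,"az":0.018,"fingers":0},
    {"dx":0,"dy":0,"dz":0,"ax":0,"ay":0,"az":0,"fingers":0},
    {"dx":0,"dy":0,"dz":0,"ax":0,"ay":0,"az":0,"fingers":0}
  ]
}}

```text
t: 17.02
tool_pos: [0.5238, 0.3537, 0.1962]
orientation: [[-0.174, 0.925, 0.338], [0.434, 0.38, -0.817], [-0.884, 0.004, -0.467]]
wrist_force: [-0.1, -0.1, -0.3]
finger_gap: -0.0
```

```bash
python3 -c "
from h import *
show(); m,_=snap('wrist','w20'); u=proj(m,M0)[0]; print(u)
x,y=int(u[0])-50,int(u[1])-50; zoom('w20',max(x,0),max(y,0),95,90,8,'w20z')"; python3 ov.py w20 0
```

```text
t 17.02 p [0.5238 0.3537 0.1962] z [ 0.338 -0.817 -0.467] y [0.925 0.38  0.004] F [-0.1 -0.1 -0.3] M [ 0.4   0.14 -0.07] gap -0.0 j [ 0.81  0.75  1.26 -0.95  1.7   0.58]
[271.37078302 194.2341544 ]
```

View pics/w20z.png

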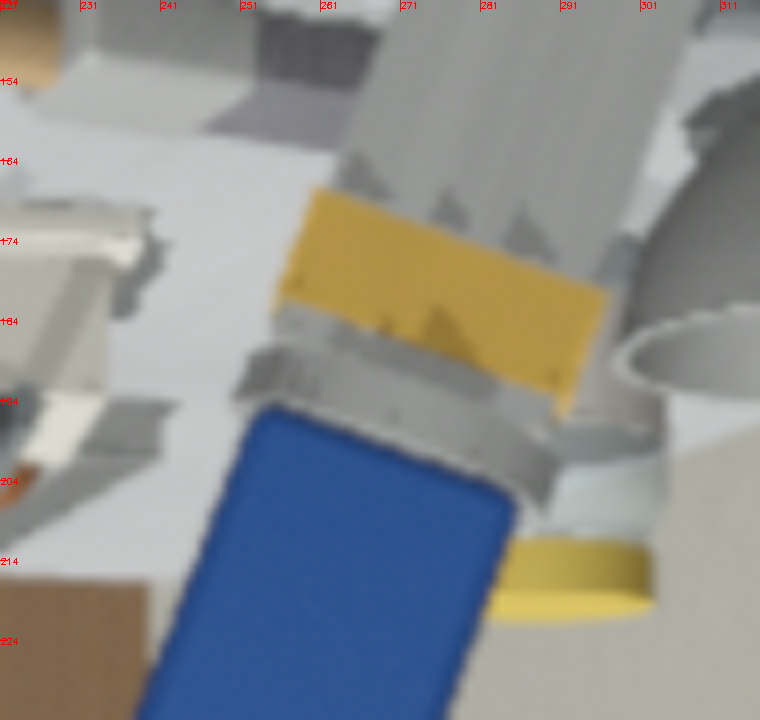

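View pics/w20d.png

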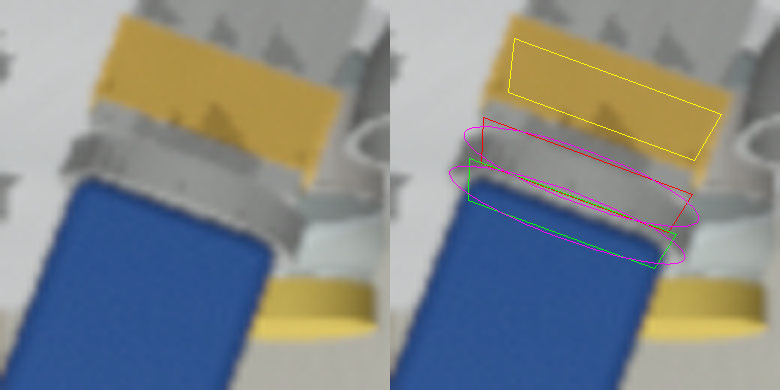

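This flatter view settles it. From top to bottom it shows the yellow band, about 3 mm of bare tube at full tube width, and then the flange overhanging it at around (270,190). No narrower land shows between tube and flange, so the flange sits on the rim. I check that the other objects stayed put, then hand in.

```bash
python3 - <<'E'
from h import *
from station import robot
a=cv2.imread("pics/scene0.png"); b=cv2.imread("pics/c16.png")
for n,(x0,y0,x1,y1) in dict(bowl=(250,275,310,325),jar=(187,260,225,310),brush=(272,225,305,275),scraper=(262,190,330,215),buns=(330,298,405,336)).items():
    A=cv2.cvtColor(a[y0:y1,x0:x1],6).astype(np.float32);B=cv2.cvtColor(b[y0:y1,x0:x1],6).astype(np.float32)
    print(n,[round(v,2) for v in cv2.phaseCorrelate(A,B)[0]])
show(); print(robot.sign_off())
E
```

```text
bowl [-0.5, 0.32]
jar [0.03, -0.02]
brush [-0.08, 0.38]
scraper [0.38, 0.05]
buns [0.56, 0.16]
t 17.07 p [0.5233 0.3533 0.1958] z [ 0.337 -0.817 -0.468] y [0.925 0.38  0.004] F [-1.4 -0.2 -0.4] M [0.35 0.24 0.02] gap 0.0004 j [ 0.81  0.75  1.26 -0.95  1.7   0.58]
the job is handed in; nothing more can be done
None
```

The lance is in the grey leaning sheath, pressed home and released, and the job was handed in at about 17 s.

**What I did**
- I gripped the lance and rocked it towards +y, then -y. On each side the wrist force along the rocking direction rose to 17–19 N, which I took as that jaw reaching its stop.
- I lifted it out upright, slid it into the sheath and pushed the plug down until the axial force jumped (69 N, then 48 N on a second press) at the same depth of 99.7 mm. Then I let go.
- Afterwards I pressed on the grip's end with closed fingertips at about 40 N, and it moved no further.

**Last checks**
- **Seating:** a close side view shows the flange against the tube's end, with no gap or land visible.
- **Checks that disagreed:** two earlier oblique overlays suggested the flange stood 3–6 mm proud. I put this down to taking the yellow band's edge for the rim, since about 3 mm of bare tube lies between them. By my camera-based mouth position, the grip's end sits about 1.8 mm higher than expected, which is within the calibration error. I relied on the hard stop and the side view.
- **Other objects:** the bowl, jar, brush, scraper and buns are within about 0.6 pixel of where they started in the scene view. Changing shadows and the moving arm account for some of that.
- **Gripper:** it ended about 0.1 m clear of the lance, with no real contact force.

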